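# Probe through the guide into the reference pot

### The job

Check the climate probe against the blue-handled reference pot: slide that pot along the board, without lifting it, from its white ring onto the yellow ring under the guide block, and let it go. Then take the orange probe out of its stand and lower its rod upright through the guide hole, without touching the bore or the pot, until the tip is about halfway down inside the pot; finish while still holding it there, still and centred in the hole. Leave the red-handled pot and everything else where they are.

Things in the scene. Friction and masses are not known exactly. Their poses are not given: they have to be found in the camera images.
- probe_bench: Fixed grey board 170 (x) x 440 (y) x 10 mm. Origin on the table, straight below the guide hole; x away from the robot at yaw 0, y along the board, z up. Painted rings on top, 74 mm inside: yellow at x = y = 0, white at y = +150 and -150 mm. A post behind (x 80 to 96 mm) and a 26 mm wide arm carry the guide block, 46 x 46 mm, 78 to 92 mm above the table. Nothing is higher than 92 mm
- guide_hole (a point): Centre of the mouth of the guide hole, at the top of the guide block, 92 mm above the table. Upright plain hole 20 mm wide, 14 mm deep, open below
- guide_mark (a point): Centre of the yellow ring on the board's top, 10 mm above the table, straight below the guide hole
- blue_pot: Loose round steel pot, straight blue handle, 240 to 390 g. 72 mm across, 48 mm high, wall 3 mm, inner floor 8 mm above its underside. Origin at the centre of its underside, z up. Handle along its -x axis (towards the robot), 14 mm wide and high, blue from 50 to 145 mm from the pot's axis. Starts near the left or right white ring. Slides with 1 to 4 N; rim passes 20 mm below the guide block
- blue_pot_handle (a point): Middle of the blue handle where it is best pinched, 120 mm from the pot's axis and 34 mm above its underside
- red_pot: The same pot with a red handle, on the other white ring. Stays there. Same frame
- probe_stand: Fixed green bracket, 80 x 90 mm, with its top plate 105 mm above the table, in which the probe hangs through a 14 mm hole in the middle. Origin at the centre of its underside
- probe: Loose climate probe, 120 g, 175 mm long, hanging upright in the stand. Origin at the rod's tip, z up along the rod. Steel rod 8 mm thick; black round collar 32 mm across, from 95 to 101 mm above the tip, resting on the stand; above it an orange square head 24 x 24 mm (sides along the probe's x and y) from 101 to 175 mm. Lift it 95 mm or more to draw the rod out
- probe_tip (a point): Tip of the rod
- probe_collar (a point): On the rod's axis at the underside of the collar, 95 mm above the tip
- probe_grip (a point): On the axis in the orange head, 142 mm above the tip, where it is best gripped
- mug: Orange mug, 81 mm across, 101 mm high, a bystander. Origin at its underside
- mushroom: Loose brown mushroom, 65 x 60 x 44 mm, lying between the board and the robot, a bystander. Origin at its underside
Not all that is in view belongs to the job. Leave any purple look-alike of the probe alone.

How it is judged (in metres and radians):
On the way, in this order (a step that is already met when the one before it is completed fails the run):
1. the blue-handled pot stands on the yellow ring under the guide and is let go (horizontal distance between blue_pot and guide_hole below 0.01 m and z of blue_pot in the frame of probe_bench below 0.012 m and contact force between each of the arm, the fingers and blue_pot below 0.1 N and linear speed of blue_pot below 0.02 m/s), for 0.2 s.
2. the probe is drawn out and its tip is above the guide hole (z of probe_tip in the frame of guide_hole above 0.001 m and horizontal distance between probe_tip and guide_hole below 0.01 m), for 0.05 s.
At the end, for the whole second after the job is handed in: Gripper holds the probe still; tip and collar within 4.5 mm of the hole axis, touching neither guide nor pot; tip 4 to 30 mm above the blue pot's inner floor; that pot on the board within 10 mm of the axis; red pot (15 mm), mug and mushroom (20 mm) not moved (horizontal distance between blue_pot and guide_hole below 0.01 m and z of blue_pot in the frame of probe_bench below 0.012 m and z of probe_tip in the frame of blue_pot between 0.012 and 0.038 m and horizontal distance between each of probe_tip, probe_collar and guide_hole below 0.0045 m and contact force between the fingers and probe above 2 N and contact force between probe and probe_bench below 0.2 N and contact force between probe and blue_pot below 0.2 N and linear speed of each of probe, blue_pot below 0.01 m/s and distance of red_pot from where it was at the start of the episode below 0.015 m and distance of each of mug, mushroom from where it was at the start of the episode below 0.02 m); the arm keeps its last pose, push and grip.
It fails at once if the blue-handled pot is lifted more than 6 mm off the board or tipped (z of blue_pot in the frame of probe_bench above 0.016 m or angle between blue_pot's own z axis and vertical above 0.15 rad).
It fails at once if the probe touches the guide or the board (contact force between probe and probe_bench above 0.3 N).
It fails at once if the probe touches the blue-handled pot (contact force between probe and blue_pot above 0.3 N).
It fails at once if the red-handled pot, the mug or the mushroom is disturbed (distance of red_pot from where it was at the start of the episode above 0.015 m or distance of any of mug, mushroom from where it was at the start of the episode above 0.02 m).
It also fails if it takes over 64 s, if anything falls off the work surface, if the arm or the gripper's body presses on something with over 40 N, if the wrist force passes 120 N, or if a joint passes its speed limit or range.

### The arm

A 6-joint arm with a two-finger parallel gripper is mounted at the origin on the work surface; the furniture and walls round the work are solid. World frame = base frame: x ahead of the robot, y to its left, z up, the work surface at z = 0. Lengths are in mm, angles in rad, forces in N, time in s.
With the tool pointing down it reaches from about 300 to 775 mm from the base axis. Payload 14.6 kg.
Tool frame: the origin (TCP) lies midway between the tips of the shut fingers; the grasp point (between the pads) lies 19 mm behind it (manip.tcp_to_grasp is the distance from the TCP to the grasp point, in mm); z points along the fingers, x is the direction in which the jaws open and shut, and the axes are right-handed (so a half turn about z gives the same grasp; the last joint's range is limited). The gripper opens to 94 mm and grips with 3 to 60 N. Pads are 16 mm wide; open, the fingers measure 119 mm over their backs; the gripper's body (75 mm by 177 mm) begins 78 mm behind the grasp point.
Start: joints at [-1.376, 0.3, 1.521, -0, 1.321, -0.067], TCP at [142.344, -531.251, 178.646] pointing down, gripper open.
Joint ranges: [-3.03, 3.03], [-0.79, 2.21], [0.23, 2.52], [-1.04, 4.18], [0, 3.07], [-2.55, 2.55]. Speed limits (rad/s): [2.22, 2.22, 2.57, 3.14, 3.14, 3.14].

### API

Orientations are given as [roll, pitch, yaw] about the fixed x, y, z axes, in that order (R = Rz(yaw) Ry(pitch) Rx(roll)).
In Python, from cell import manip gives the robot as it stands.
- The arm moves only by the tool arm_command, never from a script. Its argument "steps" is a list of rows, each a list of 3 entries, a list of its own where there are three numbers: the opening, from 0 (shut) to 1 (fully open), then the shift along the tool's x, y, z in cm, then the turn about the tool's z in rad. A call has 1 to 5 rows; each row shifts and turns the commanded pose from where the row before left it, along the tool's axes as they then stand; what a row does not reach is not made up. A row lasts 1/12 s, in which the tool goes at most 41.7 mm and 7.16 degrees, less where a joint would pass 70% of its speed; a pose out of reach is approached as far as the arm can. A call with a gripper value outside its range is refused whole. The fingers move at their own pace and stop on an object; "force" is the grip in N (left out, the last holds). Time passes only in rows, so rows that do not move let the fingers close. It gives the time, the measured TCP pose, the force and the opening at its end, in the units of the state.
- manip.read_state(): the state, without advancing time (a new reading comes with each control period).
- manip.camera(name): name is "side" or "top"; returns (picture, depth): 384x512x3 uint8, red, green, blue; 384x512 float32, mm along the optical axis (not along the pixel's ray), 0 where there is no reading.
- manip.calibration(name): a dict with "fx", "fy", "cx", "cy" (pixels), "distortion" ([k1, k2, p1, p2, k3] as OpenCV has them; the pictures are not rectified), "R" (3x3) and "t" (3): a world point X has camera coordinates R X + t. Camera axes: x right, y down, z forward; pixel columns grow to the right and rows downward; lengths in mm; the calibration is good to about 2 mm. A picture is of the moment at which its call begins. calibration takes no time and is no camera call.
- manip.sign_off(): hands the job in, once; it reports no verdict.
The state is a dict: "clock": time; "joints": joint angles; "qd": joint speeds; "effort": joint torques, N m; "eef_pos": TCP position; "eef_rot": TCP orientation; "wrist_force": force on the tool from outside, world axes, zero at the start; "moment": the same for the moment, N m; "finger_gap": finger opening in mm.
Only numpy, scipy, OpenCV 4.12 (cv2) and the standard library are available. Lean on these libraries where they do the work, as an engineer would, in place of code of your own. Each camera call takes 0.05 s, during which the arm holds its last target.

## Working session

There is one attempt and no reset: what is moved stays moved. The work goes in short steps, Python scripts to look and compute and a tool call to move; the robot and the scene stay as the last step left them, time stands still between calls to the robot, and variables do not carry over. Pictures are saved under pics/ and viewed, and the job is handed in when it is done.

Besides the shell and the picture viewer there is one more tool, called by a JSON object that holds its "method" and its "body". arm_command: Moves the arm, as the interface text tells. Its arguments: {"type":"object","properties":{"steps":{"type":"array","items":{"type":"array"}},"force":{"type":"number"}},"required":["steps"]}

```bash
ls; mkdir -p pics; python3 - <<'E'
from cell import manip
import cv2,numpy as np
print(manip.read_state())
for n in("side","top"):
    p,d=manip.camera(n); cv2.imwrite(f"pics/{n}0.png",p[:,:,::-1]); np.save(f"pics/{n}0.npy",d)
    c=manip.calibration(n);print(n,c)
print(manip.tcp_to_grasp)
E
```

```text
pics
{'clock': 0.0, 'joints': array([-1.37559553e+00,  3.00443546e-01,  1.52159970e+00, -1.33022275e-05,
        1.32065166e+00, -6.65975692e-02]), 'qd': array([ 0.00048979, -0.00060211, -0.00130088,  0.00245665,  0.00092495,
        0.00098582]), 'effort': array([ 9.23306798e-04, -5.31810522e+01, -3.52738094e+01,  7.09072757e-02,
        2.43613205e-02, -9.02736565e-05]), 'eef_pos': array([ 142.28884282, -530.97835258,  178.09357033]), 'eef_rot': array([-3.14153216e+00,  1.10067264e-03, -1.30899463e+00]), 'wrist_force': array([ 0.02207529, -0.1495412 ,  0.19486538]), 'moment': array([-0.01154004, -0.03317054, -0.07582841]), 'finger_gap': 94.15524931542282}
side {'fx': 463.53764482631055, 'fy': 463.53764482631055, 'cx': 256.7295705639357, 'cy': 192.96108269180147, 'distortion': array([-0.1623656,  0.       ,  0.       ,  0.       ,  0.       ]), 'R': array([[ 0.97104612, -0.23767285, -0.02410506],
       [-0.15296812, -0.54110516, -0.82692561],
       [ 0.1834944 ,  0.8066702 , -0.56179444]]), 't': array([-509.16497892,  159.30266974, 1338.17640735])}
top {'fx': 469.9917451634011, 'fy': 469.9917451634011, 'cx': 257.9804165484144, 'cy': 193.29648775767032, 'distortion': array([0.05637423, 0.        , 0.        , 0.        , 0.        ]), 'R': array([[ 2.92598728e-03, -9.99880828e-01, -1.51580947e-02],
       [-9.81264851e-01,  4.92515533e-05, -1.92663670e-01],
       [ 1.92641457e-01,  1.54378370e-02, -9.81147768e-01]]), 't': array([  -3.24178648,  558.43212414, 1136.45431896])}
18.8
```

```bash
python3 - <<'E'
import cv2
for n in("side","top"):
    p=cv2.imread(f"pics/{n}0.png"); cv2.imwrite(f"pics/{n}0b.png",cv2.resize(p,(768,576),interpolation=cv2.INTER_CUBIC))
E
```

```text
(no output)
```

View pics/side0.png

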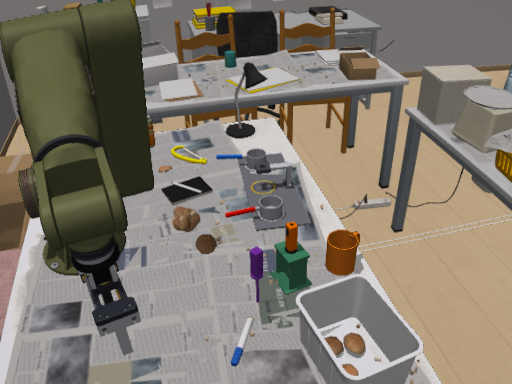

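View pics/top0b.png

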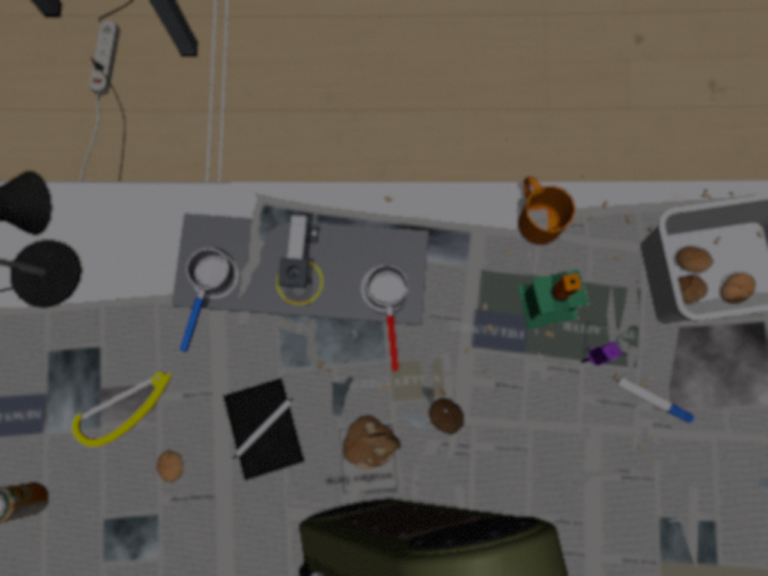

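The top view shows the blue pot at about (141,181) in native pixels with its handle at (127,217), the red pot at (258,192), the guide block at (196,182), the orange probe in its green stand at (380,189), and the purple look-alike at (402,235). These could be confused:
- **Blue handle:** the blue pen at (455,275), and the red pot.
- **Probe:** the purple probe, and the mug at (363,143).

Next I'll look at close crops of each.

```bash
cat > h.py <<'E'
import cv2,numpy as np
from cell import manip
def ray(n,u,v):
    c=manip.calibration(n);K=np.array([[c['fx'],0,c['cx']],[0,c['fy'],c['cy']],[0,0,1]])
    x=cv2.undistortPoints(np.array([[[u,v]]],float),K,np.array(c['distortion']))[0,0]
    R=np.array(c['R']);t=np.array(c['t'])
    return -R.T@t, R.T@np.array([x[0],x[1],1.])
def atz(n,u,v,z):
    o,d=ray(n,u,v); return o+d*(z-o[2])/d[2]
def atd(n,u,v,D):
    o,d=ray(n,u,v); return o+d*D
def proj(n,X):
    c=manip.calibration(n);K=np.array([[c['fx'],0,c['cx']],[0,c['fy'],c['cy']],[0,0,1]])
    R=np.array(c['R'],float);t=np.array(c['t'],float)
    return cv2.projectPoints(np.array(X,float).reshape(-1,1,3),cv2.Rodrigues(R)[0],t,K,np.array(c['distortion']))[0].reshape(-1,2)
def crop(src,out,x0,y0,w,h,s,grid=10):
    p=cv2.imread(src)[y0:y0+h,x0:x0+w]; p=cv2.resize(p,None,fx=s,fy=s,interpolation=cv2.INTER_CUBIC)
    p=cv2.convertScaleAbs(p,alpha=1.5)
    for u in range((x0+grid-1)//grid*grid,x0+w,grid):
        cv2.line(p,((u-x0)*s,0),((u-x0)*s,6),(0,255,255),1);cv2.putText(p,str(u),((u-x0)*s,16),0,.35,(0,255,255),1)
    for v in range((y0+grid-1)//grid*grid,y0+h,grid):
        cv2.line(p,(0,(v-y0)*s),(6,(v-y0)*s),(0,255,255),1);cv2.putText(p,str(v),(8,(v-y0)*s+4),0,.35,(0,255,255),1)
    cv2.imwrite(out,p)
E
python3 - <<'E'
from h import *
crop("pics/top0.png","pics/c1.png",110,130,190,125,4)
crop("pics/top0.png","pics/c2.png",330,110,110,140,4)
crop("pics/side0.png","pics/c3.png",210,140,110,90,7)
crop("pics/side0.png","pics/c4.png",235,210,90,90,6)
E
```

```text
(no output)
```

View pics/c1.png

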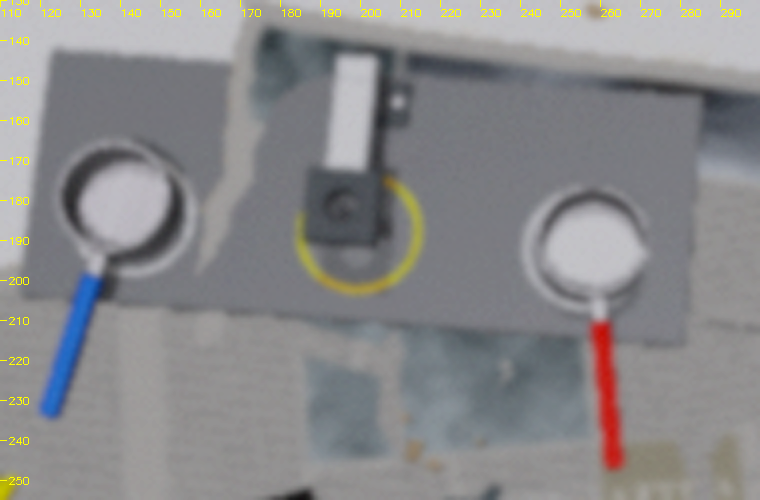

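View pics/c2.png

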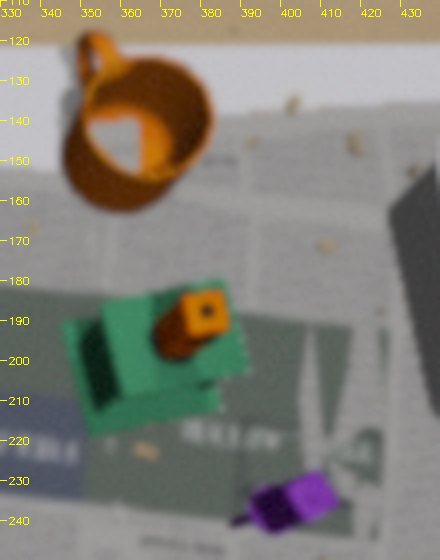

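View pics/c3.png

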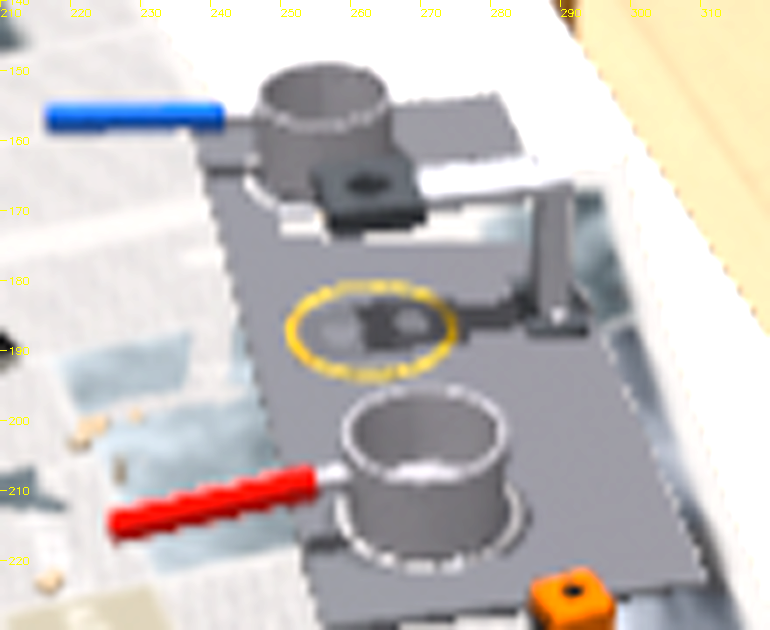

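View pics/c4.png

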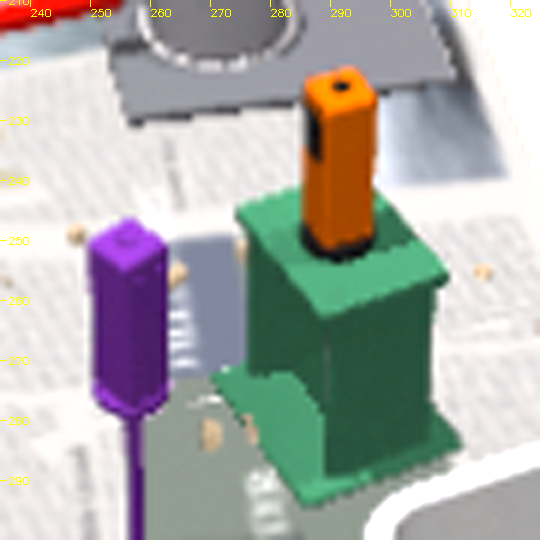

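```bash
python3 - <<'E'
from h import *
np.set_printoptions(precision=1,suppress=True)
P=lambda s,*a:print(s,atz(*a))
P("hole top","top",196,181.6,92)
P("hole side","side",262.4,166.3,92)
P("ring top","top",200,188.2,10)
P("ring side","side",263.2,187.5,10)
for n,u,v in[("TL",122.5,142.5),("TR",285.5,153.5),("BR",281,216),("BL",115.5,204)]: P(n,"top",u,v,10)
# blue handle top surface z=10+34+7=51
P("bh near","top",133,199,51); P("bh end","top",122.5,233,51)
P("bh near s","side",240.5,156,51); P("bh end s","side",215.5,156.5,51)
P("pot c rim","top",140.5,180.5,58);P("pot rim side","side",255.5,154,58)
P("red rim","top",258,192,58)
P("probe top","top",380.7,188,185)
P("probe top side","side",290.5,225,185)
d=np.load("pics/top0.npy")
for s,u,v in[("probe",381,191),("probe",378,186),("bh",126,222),("bh",129,212),("block",191,188),("block",200,186),("plate",362,200)]: print(s,d[v,u],atd("top",u,v,d[v,u]))
E
```

```text
hole top [580.4 149.9  92. ]
hole side [582.5 150.2  92. ]
ring top [580.8 151.3  10. ]
ring side [583.3 148.2  10. ]
TL [706.1 362.4  10. ]
TR [675.4 -74.9  10. ]
BR [506.9 -61.8  10. ]
BL [538.6 371.   10. ]
bh near [544.4 314.4  51. ]
bh end [458.  335.8  51. ]
bh near s [541.2 308.   51. ]
bh end s [454.  329.8  51. ]
pot c rim [590.8 296.   58. ]
pot rim side [593.5 295.   58. ]
red rim [561.   -2.5  58. ]
probe top [ 544.8 -279.1  185. ]
probe top side [ 542.7 -283.2  185. ]
probe 1053.1079 [ 537.8 -279.1  186.1]
probe 1055.0308 [ 549.1 -272.9  186.5]
bh 1184.0088 [485.5 328.4  52. ]
bh 1194.1465 [511.7 323.9  46.8]
block 1158.1987 [564.5 161.9  91.2]
block 1159.8182 [569.7 140.   90.2]
plate 1130.8951 [ 531.9 -252.9  106.1]
```

```bash
python3 - <<'E'
from h import *
np.set_printoptions(precision=1,suppress=True)
d=np.load("pics/top0.npy")
for s,u,v in[("lamp",12,130),("lamp",30,180),("lamp",50,180),("lamp",5,177),("purple",405,232),("mush",247,294),("mush2",297,277),("tray",175,285),("banana",75,280),("banana",110,250)]:
    print(s,d[v,u],atd("top",u,v,d[v,u]))
E
cat >> h.py <<'E'
def plan(goal,yaw=None,maxs=40.,maxt=.12,cur=None,curyaw=None):
    """rows (cm, tool axes) to TCP goal keeping tool down"""
    s=manip.read_state();p=np.array(s['eef_pos'] if cur is None else cur);y=s['eef_rot'][2] if curyaw is None else curyaw
    if yaw is None: yaw=y
    D=np.array(goal,float)-p;T=yaw-y
    n=int(np.ceil(max(np.linalg.norm(D)/maxs,abs(T)/maxt)));out=[]
    for i in range(n):
        X=np.array([np.cos(y),np.sin(y),0]);Y=np.array([np.sin(y),-np.cos(y),0]);Z=np.array([0,0,-1.])
        d=D/n/10
        out.append([[round(float(d@a),2) for a in(X,Y,Z)],round(-T/n,3)]);y+=T/n
    for i in range(0,n,5): print(out[i:i+5])
E
python3 - <<'E'
from h import *
plan([340,-100,260],yaw=0.2)
plan([476,326,160],yaw=1.323,cur=[340,-100,260],curyaw=0.2)
E
```

```text
lamp 991.72766 [647.6 505.3 282.6]
lamp 1242.0293 [600.6 593.   19.7]
lamp 1243.1189 [601.1 542.5  17.8]
lamp 1148.3044 [586.9 605.3 112.7]
purple 1047.3921 [ 447.6 -330.3  173.5]
mush 1135.1099 [309.6  23.2  62.5]
mush2 1159.1857 [350.5 -98.9  44.1]
tray 1181.0142 [330.7 205.1  22.7]
banana 1207.2979 [343.9 463.    2.6]
banana 1210.161 [418.7 376.5  13. ]
[[[-2.81, -2.33, -0.63], np.float64(-0.116)], [[-2.52, -2.64, -0.63], np.float64(-0.116)], [[-2.2, -2.91, -0.63], np.float64(-0.116)], [[-1.85, -3.15, -0.63], np.float64(-0.116)], [[-1.47, -3.34, -0.63], np.float64(-0.116)]]
[[[-1.07, -3.49, -0.63], np.float64(-0.116)], [[-0.66, -3.59, -0.63], np.float64(-0.116)], [[-0.24, -3.64, -0.63], np.float64(-0.116)], [[0.18, -3.64, -0.63], np.float64(-0.116)], [[0.6, -3.6, -0.63], np.float64(-0.116)]]
[[[1.01, -3.5, -0.63], np.float64(-0.116)], [[1.41, -3.36, -0.63], np.float64(-0.116)], [[1.79, -3.18, -0.63], np.float64(-0.116)]]
[[[1.82, -3.25, 0.83], -0.094], [[2.11, -3.07, 0.83], -0.094], [[2.39, -2.86, 0.83], -0.094], [[2.65, -2.62, 0.83], -0.094], [[2.88, -2.36, 0.83], -0.094]]
[[[3.09, -2.09, 0.83], -0.094], [[3.27, -1.79, 0.83], -0.094], [[3.42, -1.47, 0.83], -0.094], [[3.55, -1.15, 0.83], -0.094], [[3.64, -0.81, 0.83], -0.094]]
[[[3.7, -0.47, 0.83], -0.094], [[3.72, -0.12, 0.83], -0.094]]
```

{"method": "arm_command", "body": {"steps": [[1,[-2.8,-2.3,-0.6],-0.12],[1,[-2.5,-2.6,-0.6],-0.12],[1,[-2.2,-2.9,-0.6],-0.12],[1,[-1.8,-3.1,-0.6],-0.12],[1,[-1.4,-3.3,-0.6],-0.12]], "force": 50}}

```text
clock: 0.52
eef_pos: [216.8, -365.1, 208.6]
eef_rot: [-3.141, 0.0, -0.703]
wrist_force: [1.3, 0.7, -0.2]
finger_gap: 94.0
```

Motion follows my conventions, so I'll continue.

{"method": "arm_command", "body": {"steps": [[1,[-1.0,-3.5,-0.6],-0.12],[1,[-0.6,-3.6,-0.6],-0.12],[1,[-0.2,-3.6,-0.6],-0.12],[1,[0.2,-3.6,-0.6],-0.12],[1,[0.6,-3.6,-0.6],-0.12]]}}

```text
clock: 0.93
eef_pos: [289.5, -198.9, 238.9]
eef_rot: [3.142, -0.0, -0.104]
wrist_force: [0.3, -0.8, 0.3]
finger_gap: 94.4
```

{"method": "arm_command", "body": {"steps": [[1,[1.0,-3.5,-0.6],-0.12],[1,[1.4,-3.4,-0.6],-0.12],[1,[1.8,-3.2,-0.6],-0.12]]}}

```text
clock: 1.18
eef_pos: [330.5, -96.9, 257.0]
eef_rot: [3.141, -0.0, 0.257]
wrist_force: [1.4, -0.6, 1.4]
finger_gap: 93.8
```

```bash
python3 - <<'E'
from h import *
plan([476,326,130],yaw=1.323)
E
```

```text
[[[2.07, -3.1, 1.06], np.float64(-0.089)], [[2.33, -2.91, 1.06], np.float64(-0.089)], [[2.58, -2.69, 1.06], np.float64(-0.089)], [[2.81, -2.45, 1.06], np.float64(-0.089)], [[3.02, -2.19, 1.06], np.float64(-0.089)]]
[[[3.2, -1.91, 1.06], np.float64(-0.089)], [[3.36, -1.62, 1.06], np.float64(-0.089)], [[3.49, -1.32, 1.06], np.float64(-0.089)], [[3.59, -1.0, 1.06], np.float64(-0.089)], [[3.66, -0.68, 1.06], np.float64(-0.089)]]
[[[3.71, -0.35, 1.06], np.float64(-0.089)], [[3.73, -0.02, 1.06], np.float64(-0.089)]]
```

{"method": "arm_command", "body": {"steps": [[1,[2.1,-3.1,1.0],-0.09],[1,[2.3,-2.9,1.0],-0.09],[1,[2.6,-2.7,1.0],-0.09],[1,[2.8,-2.5,1.0],-0.09],[1,[3.0,-2.2,1.0],-0.09]]}}

```text
clock: 1.6
eef_pos: [391.2, 79.9, 206.1]
eef_rot: [3.141, -0.0, 0.706]
wrist_force: [1.5, -1.1, 0.5]
finger_gap: 93.4
```

{"method": "arm_command", "body": {"steps": [[1,[3.2,-1.9,1.0],-0.09],[1,[3.4,-1.6,1.0],-0.09],[1,[3.5,-1.3,1.0],-0.09],[1,[3.6,-1.0,1.0],-0.09],[1,[3.7,-0.7,1.0],-0.09]]}}

```text
clock: 2.02
eef_pos: [452.3, 256.7, 155.8]
eef_rot: [-3.141, 0.0, 1.156]
wrist_force: [0.3, -0.9, -0.1]
finger_gap: 93.7
```

{"method": "arm_command", "body": {"steps": [[1,[3.7,-0.4,1.0],-0.09],[1,[3.7,0,1.0],-0.09],[1,[0,0,0],0]]}}

```text
clock: 2.27
eef_pos: [475.2, 329.1, 132.9]
eef_rot: [-3.138, 0.003, 1.34]
wrist_force: [-1.4, -1.0, -0.6]
finger_gap: 93.8
```

```bash
python3 - <<'E'
from h import *
plan([476,326,130],yaw=1.323)
for n in("side","top"):
    p,d=manip.camera(n); cv2.imwrite(f"pics/{n}1.png",p[:,:,::-1])
crop("pics/top1.png","pics/d1.png",60,120,190,140,4)
crop("pics/side1.png","pics/d2.png",180,110,110,90,7)
E
```

```text
[[[-0.28, 0.15, 0.29], np.float64(0.017)]]
```

View pics/d1.png

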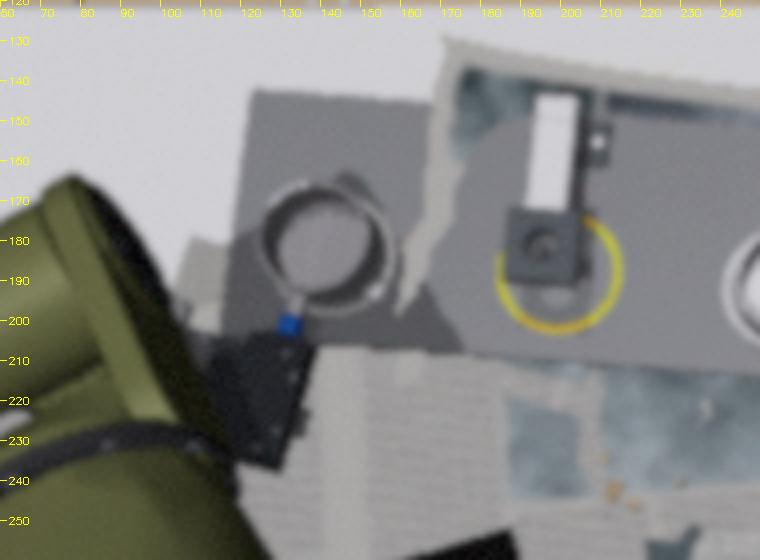

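View pics/d2.png

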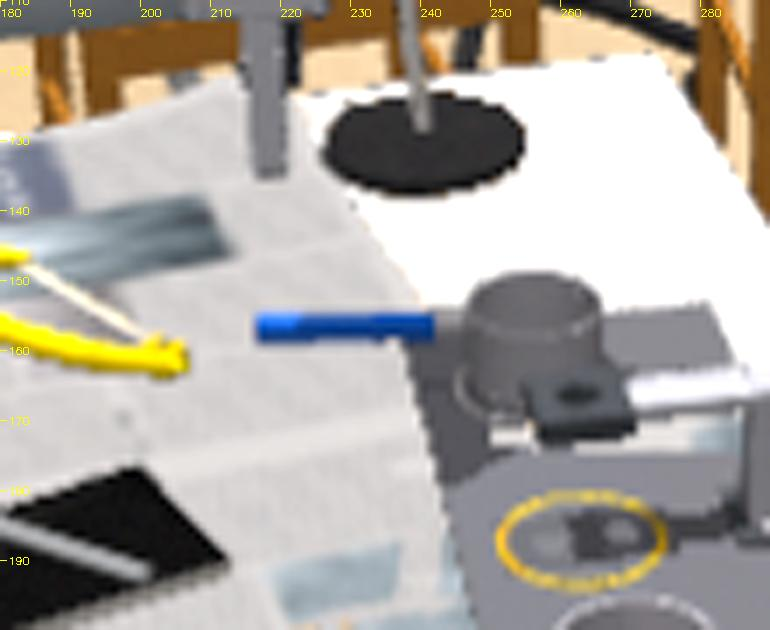

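The side view shows the open finger (217,130) over the rear part of the blue handle, which spans (216–240,156). I'm going down now.

{"method": "arm_command", "body": {"steps": [[1,[-0.3,0.1,2.5],0.017],[1,[0,0,3.0],0],[1,[0,0,3.0],0],[1,[0,0,2.3],0],[1,[0,0,0],0]]}}

```text
clock: 2.78
eef_pos: [473.9, 319.7, 25.2]
eef_rot: [-3.137, 0.004, 1.312]
wrist_force: [-0.1, 0.8, 0.1]
finger_gap: 93.9
```

```bash
python3 - <<'E'
from h import *
print(manip.read_state()['eef_pos'])
p,d=manip.camera("side"); cv2.imwrite(f"pics/side2.png",p[:,:,::-1])
crop("pics/side2.png","pics/d3.png",180,110,110,90,7)
E
```

```text
[473.94892172 319.65605518  25.21722396]
```

View pics/d3.png

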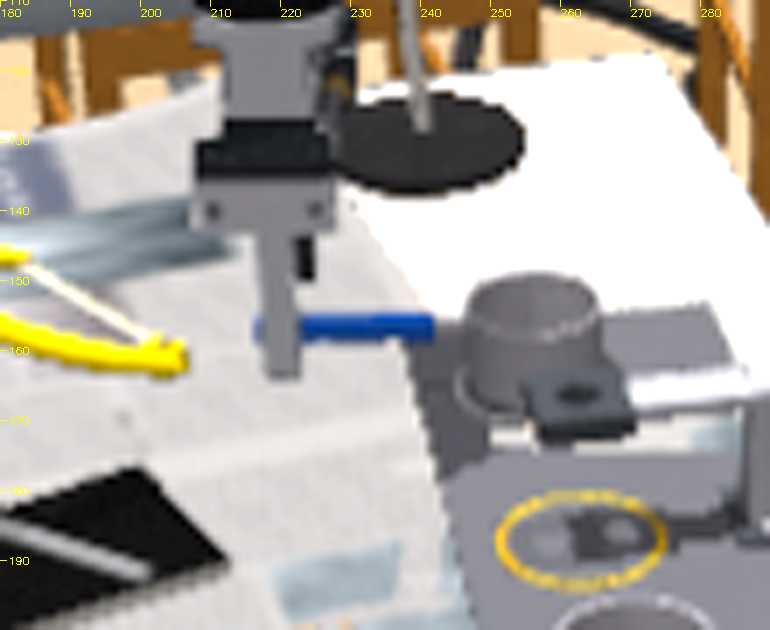

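The front finger (219,160) crosses the handle at its rear part. I'll shift the tool 5 mm toward the handle's centreline and close.

{"method": "arm_command", "body": {"steps": [[1,[0.5,-0.1,0],0],[0.3,[0,0,0],0],[0.1,[0,0,0],0],[0.0,[0,0,0],0],[0.0,[0,0,0],0]], "force": 45}}

```text
clock: 3.25
eef_pos: [476.5, 327.3, 29.5]
eef_rot: [3.141, -0.001, 1.314]
wrist_force: [-0.1, -0.5, -0.0]
finger_gap: 70.8
```

{"method": "arm_command", "body": {"steps": [[0.0,[0,0,0],0],[0.0,[0,0,0],0],[0.0,[0,0,0],0],[0.0,[0,0,0],0]]}}

```text
clock: 3.58
eef_pos: [476.2, 327.1, 28.7]
eef_rot: [-3.142, 0.0, 1.314]
wrist_force: [-0.3, 0.2, -0.3]
finger_gap: 44.1
```

{"method": "arm_command", "body": {"steps": [[0.0,[0,0,0],0],[0.0,[0,0,0],0],[0.0,[0,0,0],0],[0.0,[0,0,0],0],[0,[0,0,0],0]]}}

```text
clock: 4.0
eef_pos: [476.2, 327.1, 28.6]
eef_rot: [-3.142, 0.0, 1.314]
wrist_force: [-0.1, -0.5, -1.2]
finger_gap: 10.7
```

{"method": "arm_command", "body": {"steps": [[0.0,[0,0,0],0],[0.0,[0,0,0],0]]}}

```text
clock: 4.17
eef_pos: [476.2, 327.1, 28.6]
eef_rot: [-3.142, -0.0, 1.314]
wrist_force: [-0.3, -0.8, -0.1]
finger_gap: 0.4
```

```bash
python3 - <<'E'
from h import *
for n in("side","top"):
    p,d=manip.camera(n); cv2.imwrite(f"pics/{n}3.png",p[:,:,::-1])
crop("pics/top3.png","pics/d1.png",60,120,190,140,4)
crop("pics/side3.png","pics/d2.png",180,110,110,90,7)
s=manip.read_state();print(s['eef_pos'],s['eef_rot'],s['wrist_force'])
E
```

```text
[476.22547243 327.10525459  28.65873442] [ 3.14157338e+00 -2.35512828e-05  1.31400376e+00] [ 0.9386971  -0.35308488  0.11152515]
```

View pics/d1.png

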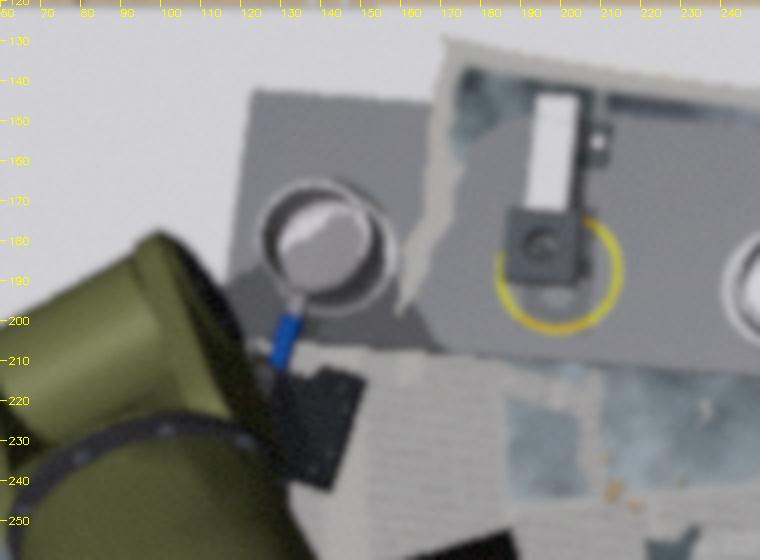

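View pics/d2.png

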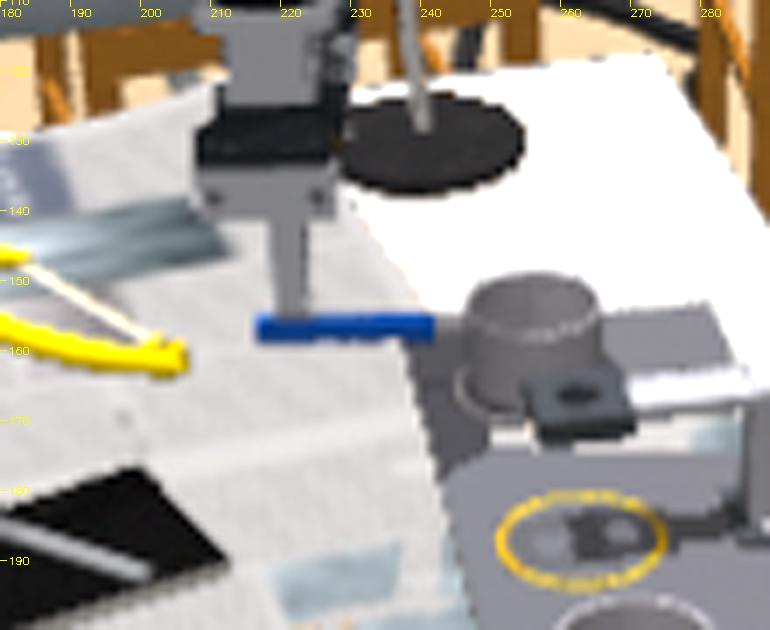

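```bash
python3 - <<'E'
from h import *
np.set_printoptions(precision=1,suppress=True)
print(proj("side",[[476,327,28.6],[476,327,51],[476,327,78],[474,320,25],[474-.25*52,320-.97*52,25.]]))
print(proj("top",[[476,327,28.6]]))
p=cv2.imread("pics/side3.png");print(p[150:160,220:224].tolist())
E
python3 - <<'E'
from h import *
p=cv2.imread("pics/side3.png")[135:170,205:245];cv2.imwrite("pics/d4.png",cv2.resize(p,None,fx=18,fy=16,interpolation=cv2.INTER_NEAREST))
E
```

```text
[[222.1 161.4]
 [221.7 156. ]
 [221.2 149.4]
 [221.9 163.3]
 [220.8 170.8]]
[[129.  226.9]]
[[[90, 87, 87], [90, 87, 87], [90, 87, 87], [89, 86, 85]], [[91, 87, 87], [90, 87, 87], [91, 87, 87], [84, 82, 81]], [[90, 87, 87], [91, 87, 87], [90, 87, 87], [98, 94, 95]], [[89, 86, 86], [90, 87, 87], [90, 87, 87], [103, 100, 100]], [[81, 78, 79], [83, 79, 80], [81, 78, 79], [84, 80, 81]], [[79, 59, 52], [79, 59, 51], [80, 60, 52], [79, 59, 52]], [[88, 45, 18], [88, 45, 17], [88, 44, 18], [89, 45, 18]], [[85, 38, 6], [86, 38, 7], [86, 39, 7], [85, 38, 8]], [[86, 51, 31], [87, 51, 32], [87, 51, 32], [86, 51, 32]], [[120, 111, 108], [119, 110, 108], [119, 109, 107], [120, 110, 109]]]
```

View pics/d4.png

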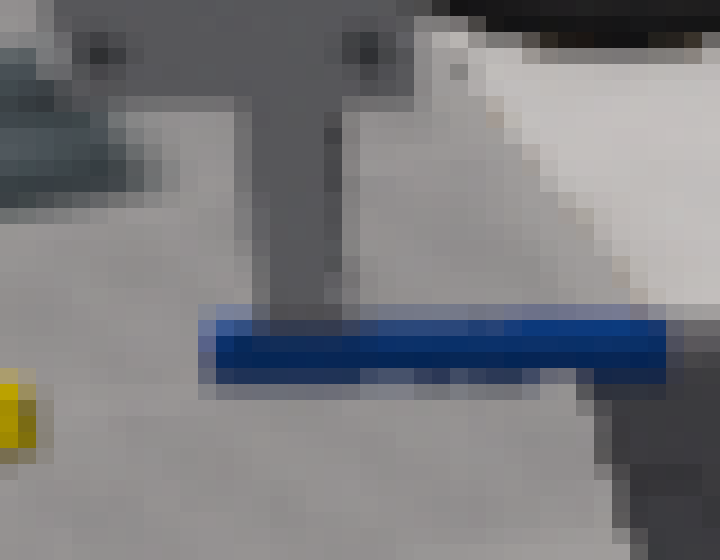

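```bash
python3 - <<'E'
from h import *
np.set_printoptions(precision=1,suppress=True)
def f(p,yaw,h=50):
    X=np.array([np.cos(yaw),np.sin(yaw),0]);p=np.array(p);return [p-X*h,p,p+X*h]
print("start",proj("side",f([142.3,-531,178.6],-1.309)))
print("pre",proj("side",f([475,329,133],1.34)))
print("d3",proj("side",f([474,320,25],1.312)))
crop("pics/side0.png","pics/d5.png",70,240,90,100,6)
crop("pics/side1.png","pics/d6.png",180,80,90,90,6)
E
```

```text
start [[115.9 323.5]
 [123.  341.8]
 [130.9 361.5]]
pre [[218.9 142.1]
 [219.8 135.4]
 [220.6 129.1]]
d3 [[220.8 170.5]
 [221.9 163.3]
 [223.  156.4]]
```

View pics/d5.png

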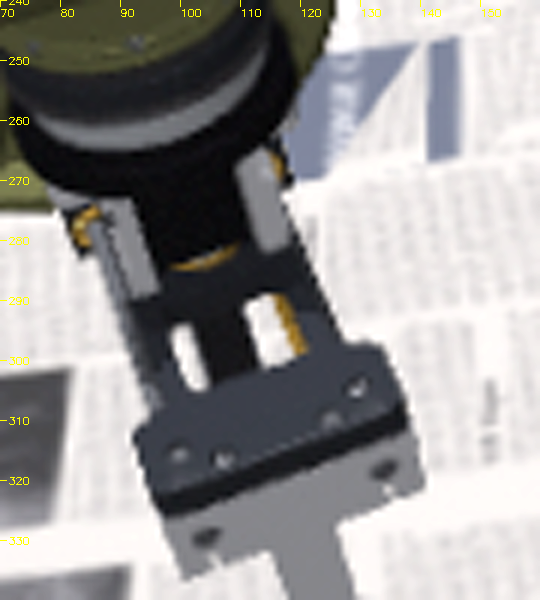

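View pics/d6.png

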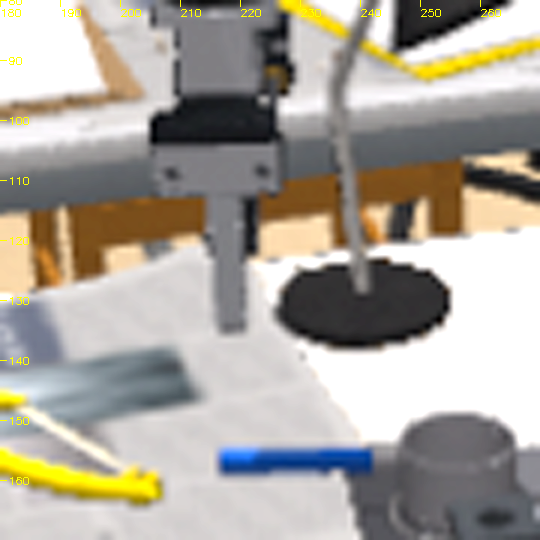

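```bash
python3 - <<'E'
from h import *
np.set_printoptions(precision=1,suppress=True)
d=np.load("pics/side0.npy")
for u,v in[(124,340),(126,348),(128,353),(110,322),(130,318)]: print(u,v,d[v,u],atd("side",u,v,d[v,u]))
p,d=manip.camera("side");np.save("pics/side4.npy",d)
for u,v in[(220,138),(221,145),(221,150),(221,153),(221,157),(228,157)]: print(u,v,d[v,u],atd("side",u,v,d[v,u]))
p,d=manip.camera("top");np.save("pics/top4.npy",d)
for u,v in[(140,220),(135,235),(145,215),(132,205)]: print(u,v,d[v,u],atd("top",u,v,d[v,u]))
E
```

```text
124 340 751.6027 [ 157.7 -588.4  250.8]
126 348 763.7308 [ 156.6 -588.2  229. ]
128 353 773.20184 [ 157.  -587.3  213.7]
110 322 680.26697 [ 152.5 -618.4  332.9]
130 318 701.84406 [ 181.2 -606.4  321.1]
220 138 1521.9681 [462.7 240.2 168.8]
221 145 1616.2487 [474.2 309.9 104.9]
221 150 1636.3213 [474.  318.   80.7]
221 153 1645.1053 [473.4 319.9  67.6]
221 157 1662.1923 [473.4 327.   47.4]
228 157 1660.6962 [497.6 319.7  47.5]
140 220 1039.3768 [470.8 255.2 195.4]
135 235 1033.392 [437.7 264.4 195.1]
145 215 1044.1385 [482.3 245.4 192.6]
132 205 1193.7086 [529.  316.3  50.5]
```

The fingers shut at gap 0.4 mm with no contact. Side depth puts the finger above the handle, although the reported TCP is well below it, so the visible tips sit about 25 mm higher than reported. I'll raise the gripper and measure the tip height properly.

{"method": "arm_command", "body": {"steps": [[0.0,[0,0,-3],0],[0.0,[0,0,-3],0],[0.0,[0,0,0],0],[0.0,[0,0,0],0],[0,[0,0,0],0]]}}

```text
clock: 4.78
eef_pos: [475.9, 326.9, 88.0]
eef_rot: [-3.141, 0.001, 1.314]
wrist_force: [0.5, -1.0, -0.8]
finger_gap: 0.6
```

```bash
python3 - <<'E'
from h import *
np.set_printoptions(precision=1,suppress=True)
p,d=manip.camera("side");cv2.imwrite("pics/side5.png",p[:,:,::-1])
s=manip.read_state();e=s['eef_pos'];print(e,s['eef_rot'],s['joints'],s['finger_gap'])
print(proj("side",[e,e+[0,0,27]]))
for v in range(118,156,2): print(v,d[v,220],atd("side",220,v,d[v,220]))
crop("pics/side5.png","pics/d7.png",180,80,100,90,6)
E
```

```text
[475.7 326.8  87.6] [-3.1  0.   1.3] [ 0.5  0.4  1.5 -0.   1.2 -0.8] 0.14388372482645476
[[220.9 147.1]
 [220.4 140.3]]
118 1480.9277 [467.3 238.7 241.2]
120 1491.9758 [467.7 245.2 231.1]
122 1495.0265 [467.2 244.5 224.4]
124 1500.0305 [466.8 245.4 216.8]
126 1582.988 [476.5 316.9 174.9]
128 1575.6075 [474.5 306.5 172.5]
130 1591.2057 [475.5 316.8 159.8]
132 1591.9434 [474.5 313.7 153.7]
134 1596.1329 [474.  313.7 146.1]
136 1599.2457 [473.4 312.7 138.9]
138 1603.9155 [472.9 313.1 131. ]
140 1607.0905 [472.3 312.1 123.8]
142 1837.0726 [499.5 511.9  10.2]
144 1838.1971 [498.5 508.6   3.1]
146 1832.0221 [496.5 498.9  -0.6]
148 1805.6488 [492.1 471.4   5.5]
150 1797.1448 [489.9 459.7   3.1]
152 1784.2817 [487.2 444.2   2.9]
154 1775.6129 [485.  432.5   0.8]
```

View pics/d7.png

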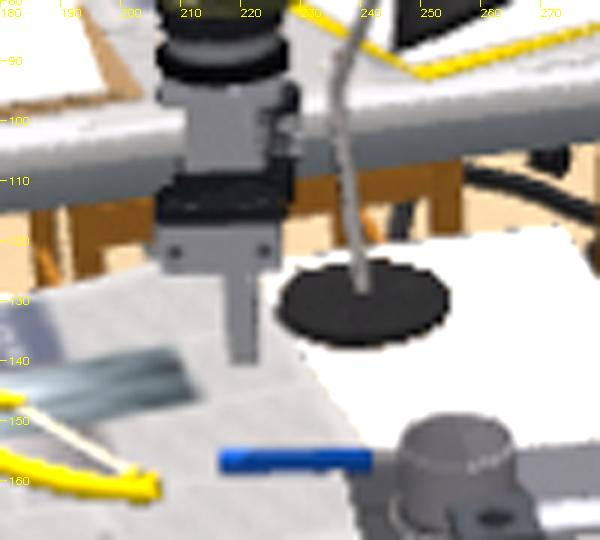

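The tip is at row 141, so its true height is about 118 mm against a reported 88 mm. The same offset of roughly 30 mm fits the start picture, and x and y agree. I'll treat true tip z as reported + 30.

{"method": "arm_command", "body": {"steps": [[0.65,[0,0,0],0],[0.65,[0,0,0],0],[0.65,[0,0,0],0],[0.65,[0,0,0],0],[0.65,[0,0,0],0]]}}

```text
clock: 5.25
eef_pos: [476.2, 327.1, 88.4]
eef_rot: [-3.141, 0.0, 1.314]
wrist_force: [-0.6, 0.2, 0.7]
finger_gap: 30.6
```

{"method": "arm_command", "body": {"steps": [[0.65,[0,0,0],0],[0.65,[0,0,0],0],[0.65,[0,0,1.5],0],[0.65,[0,0,1.5],0],[0.65,[0,0,1.5],0]]}}

```text
clock: 5.67
eef_pos: [476.3, 327.2, 43.3]
eef_rot: [3.141, -0.0, 1.314]
wrist_force: [-0.7, 0.3, -0.6]
finger_gap: 60.3
```

{"method": "arm_command", "body": {"steps": [[0.65,[0,0,2],0],[0.65,[0,0,1.5],0],[0.65,[0,0,1],0],[0.65,[0,0,0],0],[0.65,[0,0,0],0]]}}

```text
clock: 6.08
eef_pos: [476.2, 327.2, -1.2]
eef_rot: [-3.141, 0.0, 1.314]
wrist_force: [0.4, 0.2, 0.8]
finger_gap: 61.5
```

```bash
python3 - <<'E'
from h import *
np.set_printoptions(precision=1,suppress=True)
p,d=manip.camera("side");cv2.imwrite("pics/side6.png",p[:,:,::-1])
s=manip.read_state();print(s['eef_pos'],s['eef_rot'],s['finger_gap'],s['wrist_force'])
crop("pics/side6.png","pics/d7.png",180,100,100,90,6)
for v in range(146,174,2): print(v,d[v,220],atd("side",220,v,d[v,220]))
E
```

```text
[476.6 327.3  -0.6] [ 3.1 -0.   1.3] 61.24933602192077 [ 0.6 -0.1  0.6]
146 1544.5797 [461.5 245.8 136.2]
148 1548.0543 [460.9 245.2 129. ]
150 1602.054 [466.4 288.8  97.4]
152 1600.5885 [465.2 283.8  92.3]
154 1606.6343 [464.9 285.3  83.6]
156 1611.2714 [464.4 285.6  75.6]
158 1616.304 [463.9 286.1  67.3]
160 1612.2225 [462.4 278.8  63.6]
162 1623.1082 [462.6 284.4  52.3]
164 1628.2716 [462.1 285.1  43.9]
166 1633.4844 [461.7 285.7  35.4]
168 1679.669 [465.9 321.4   5.7]
170 1670.1078 [463.7 309.3   4.7]
172 1650.7695 [460.4 288.9   8.8]
```

View pics/d7.png

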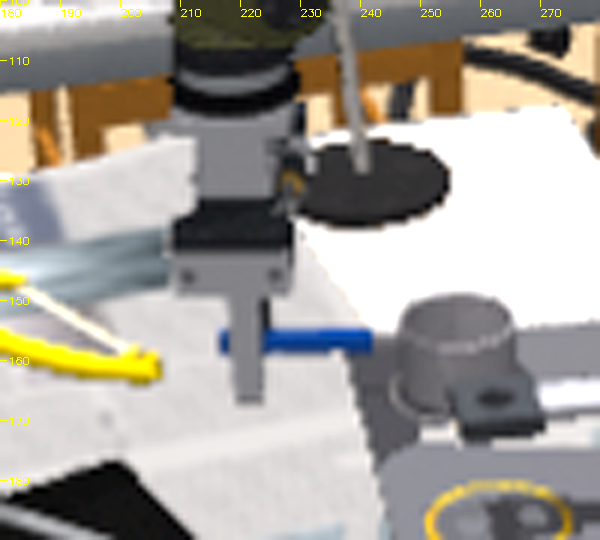

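The true tip is at about 31 mm and the finger straddles the handle. I'll go down 4 mm more and close.

{"method": "arm_command", "body": {"steps": [[0.65,[0,0,0.4],0],[0,[0,0,0],0],[0,[0,0,0],0],[0,[0,0,0],0],[0,[0,0,0],0]], "force": 40}}

```text
clock: 6.55
eef_pos: [476.3, 327.2, -5.1]
eef_rot: [3.141, -0.0, 1.314]
wrist_force: [-0.2, -0.0, 0.1]
finger_gap: 37.8
```

{"method": "arm_command", "body": {"steps": [[0,[0,0,0],0],[0,[0,0,0],0],[0,[0,0,0],0],[0,[0,0,0],0],[0,[0,0,0],0]]}}

```text
clock: 6.97
eef_pos: [476.3, 327.2, -5.3]
eef_rot: [3.141, -0.0, 1.314]
wrist_force: [0.3, 0.9, 0.3]
finger_gap: 13.8
```

Gripped, with gap 13.8 against a 14 mm handle. I need to slide tool x −145 mm and y +27 mm.

{"method": "arm_command", "body": {"steps": [[0,[-0.5,0.1,0],0],[0,[-0.9,0.17,0],0],[0,[-0.9,0.17,0],0],[0,[-0.9,0.17,0],0],[0,[-0.9,0.17,0],0]]}}

```text
clock: 7.38
eef_pos: [473.3, 284.3, -5.3]
eef_rot: [3.142, 0.0, 1.314]
wrist_force: [-0.6, 0.0, 0.4]
finger_gap: 13.6
```

{"method": "arm_command", "body": {"steps": [[0,[-1,0.19,0],0],[0,[-1,0.19,0],0],[0,[-1,0.19,0],0],[0,[-1,0.19,0],0],[0,[-1,0.19,0],0]]}}

```text
clock: 7.8
eef_pos: [469.7, 233.6, -5.3]
eef_rot: [3.142, -0.0, 1.314]
wrist_force: [-0.1, 2.4, 0.3]
finger_gap: 13.6
```

```bash
python3 - <<'E'
from h import *
np.set_printoptions(precision=2,suppress=True)
for n in("side","top"):
    p,d=manip.camera(n); cv2.imwrite(f"pics/{n}7.png",p[:,:,::-1])
s=manip.read_state();print(s['eef_pos'],s['eef_rot'],s['finger_gap'],s['wrist_force'],s['moment'])
crop("pics/top7.png","pics/d1.png",110,130,190,125,4)
crop("pics/side7.png","pics/d2.png",200,110,110,90,7)
E
```

```text
[469.75 233.15  -5.34] [-3.14  0.    1.31] 13.719013685431012 [ 0.29 -1.87  0.49] [-0.16 -0.08 -0.14]
```

View pics/d1.png

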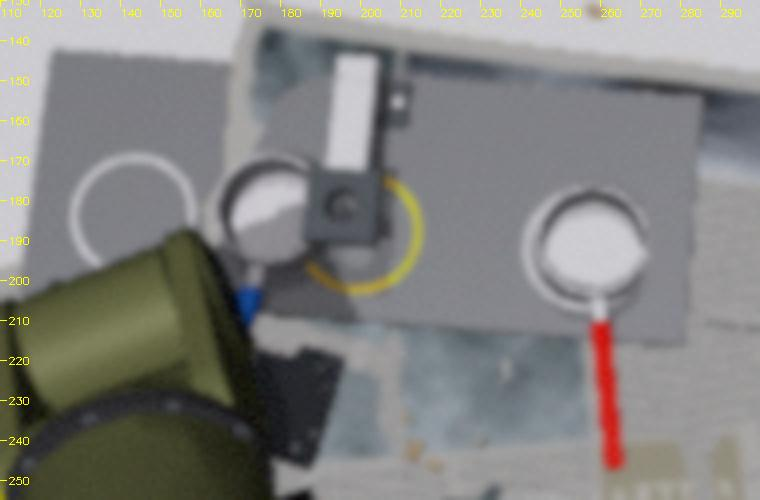

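View pics/d2.png

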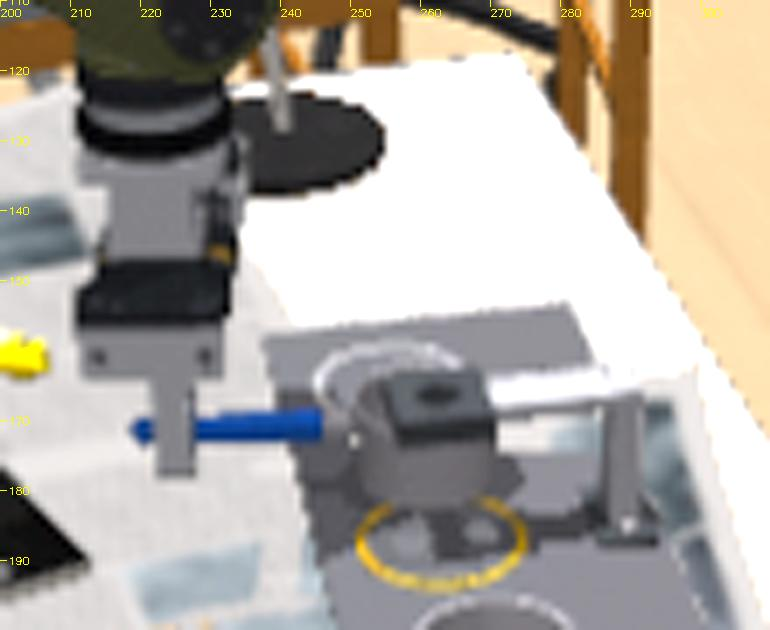

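{"method": "arm_command", "body": {"steps": [[0,[-1,0.19,0],0],[0,[-1,0.19,0],0],[0,[-1,0.19,0],0],[0,[-1,0.19,0],0],[0,[-0.8,0.15,0],0]]}}

```text
clock: 8.32
eef_pos: [466.3, 184.8, -5.3]
eef_rot: [-3.142, 0.0, 1.314]
wrist_force: [-0.4, 2.3, 0.0]
finger_gap: 13.9
```

{"method": "arm_command", "body": {"steps": [[0,[-0.4,0.05,0],0],[0,[0,0,0],0]]}}

```text
clock: 8.48
eef_pos: [465.9, 181.1, -5.3]
eef_rot: [3.142, 0.0, 1.313]
wrist_force: [0.4, 0.3, 1.0]
finger_gap: 13.8
```

```bash
python3 - <<'E'
from h import *
np.set_printoptions(precision=1,suppress=True)
for n in("side","top"):
    p,d=manip.camera(n); cv2.imwrite(f"pics/{n}8.png",p[:,:,::-1])
s=manip.read_state();print(s['eef_pos'],s['eef_rot'],s['finger_gap'],s['wrist_force'],s['moment'])
crop("pics/top8.png","pics/d1.png",160,145,90,75,8,5)
crop("pics/side8.png","pics/d2.png",230,140,70,70,8,5)
print("whitering",atz("top",143.5,183.3,10))
E
```

```text
[466.  181.8  -5.3] [3.1 0.  1.3] 13.781561971305388 [ 1.4 -0.3 -0.3] [-0.  -0.3 -0. ]
whitering [594.1 300.8  10. ]
```

View pics/d1.png

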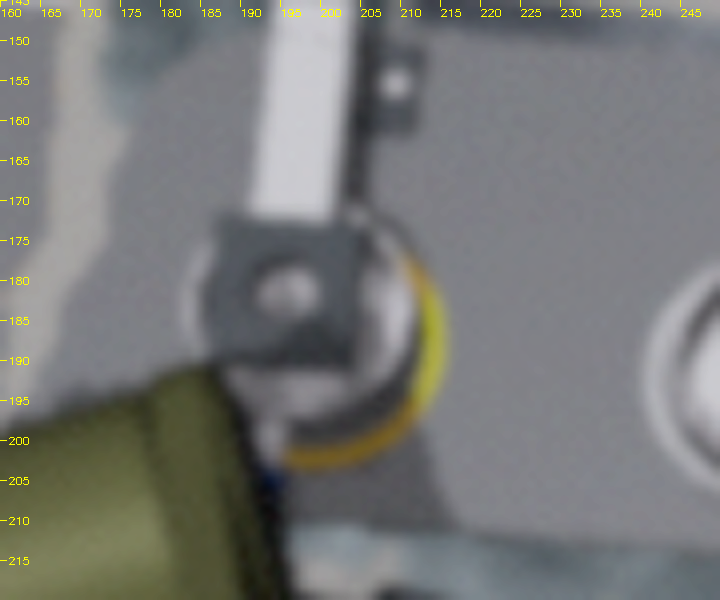

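View pics/d2.png

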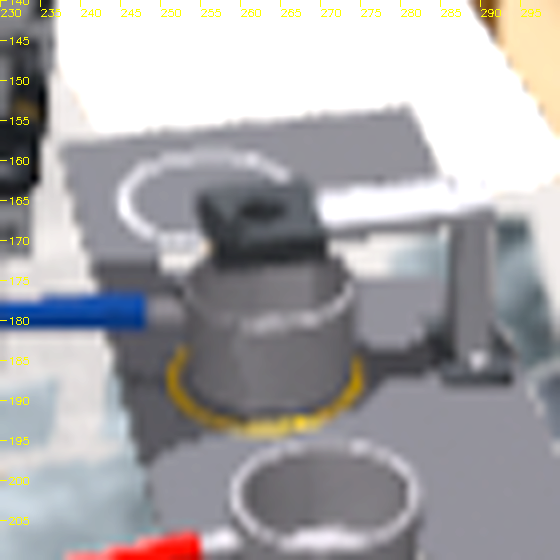

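```bash
cat >> h.py <<'E'
def overlay(n,src,out,x0,y0,w,h,s,circles):
    p=cv2.imread(src)[y0:y0+h,x0:x0+w]; p=cv2.resize(p,None,fx=s,fy=s,interpolation=cv2.INTER_CUBIC); p=cv2.convertScaleAbs(p,alpha=1.4)
    t=np.linspace(0,2*np.pi,90)
    for (cx,cy,z,r,col) in circles:
        q=proj(n,np.c_[cx+r*np.cos(t),cy+r*np.sin(t),0*t+z])
        q=((q-[x0,y0]+.5)*s-.5).astype(int)
        cv2.polylines(p,[q.reshape(-1,1,2)],True,col,1)
    cv2.imwrite(out,p)
E
python3 - <<'E'
from h import *
C=[(582,150.3,10,37,(0,255,0)),(582,150.3,92,10,(0,255,0)),(582,150.3,58,36,(255,0,255)),(582,150.3,10,36,(255,0,255))]
overlay("top","pics/top8.png","pics/o1.png",160,145,90,75,8,C)
overlay("side","pics/side8.png","pics/o2.png",230,140,70,70,8,C)
overlay("side","pics/side0.png","pics/o3.png",230,140,70,70,8,C[:2])
E
```

```text
(no output)
```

View pics/o1.png

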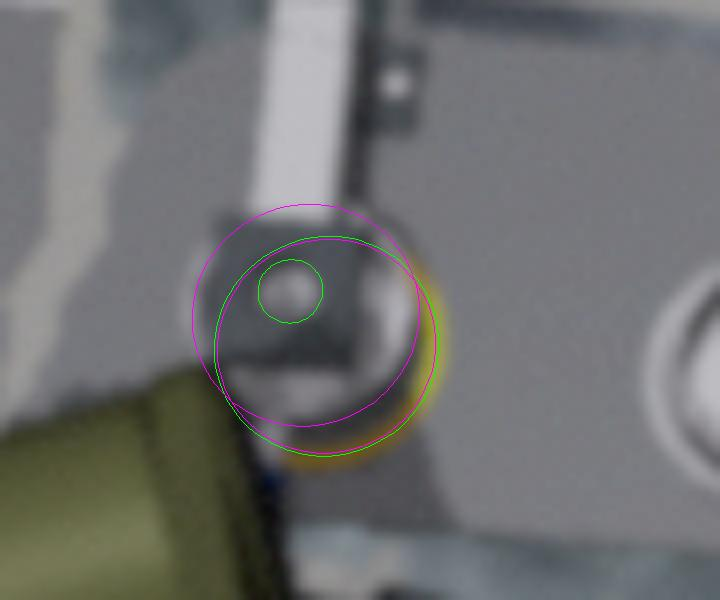

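View pics/o2.png

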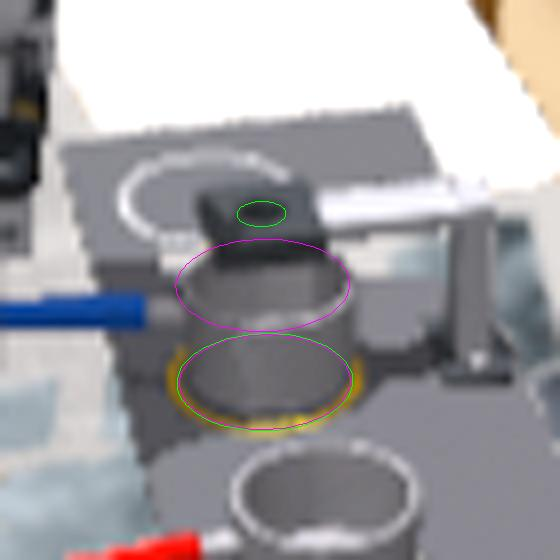

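View pics/o3.png

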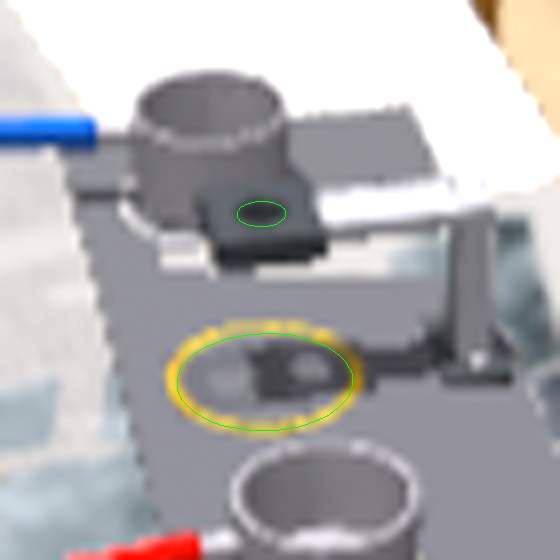

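The overlays show the pot within about 2–3 mm of the hole axis, against a limit of 10 mm. I'm releasing it.

{"method": "arm_command", "body": {"steps": [[0.5,[0,0,0],0],[0.5,[0,0,0],0],[0.5,[0,0,0],0],[0.5,[0,0,0],0],[0.5,[0,0,0],0]]}}

```text
clock: 9.0
eef_pos: [465.8, 182.1, -5.4]
eef_rot: [-3.141, 0.0, 1.314]
wrist_force: [-0.0, -0.6, 0.4]
finger_gap: 43.5
```

{"method": "arm_command", "body": {"steps": [[0.5,[0,0,0],0],[0.5,[0,0,-1],0],[0.5,[0,0,-2],0],[0.5,[0,0,-3],0],[0.5,[0,0,-4],0]]}}

```text
clock: 9.42
eef_pos: [464.6, 181.6, 94.8]
eef_rot: [-3.138, 0.002, 1.314]
wrist_force: [-0.3, 0.3, -0.2]
finger_gap: 47.0
```

{"method": "arm_command", "body": {"steps": [[0.8,[0,0,-4],0],[0.8,[0,0,-4],0],[0.8,[0,0,-4],0],[0.8,[0,0,-3],0],[0.8,[0,0,0],0]]}}

```text
clock: 9.83
eef_pos: [467.4, 182.5, 251.8]
eef_rot: [3.133, -0.005, 1.314]
wrist_force: [1.0, -1.4, 0.2]
finger_gap: 74.4
```

```bash
python3 - <<'E'
from h import *
for n in("side","top"):
    p,d=manip.camera(n); cv2.imwrite(f"pics/{n}9.png",p[:,:,::-1])
C=[(582,150.3,92,10,(0,255,0)),(582,150.3,58,36,(255,0,255)),(582,150.3,10,36,(255,0,255))]
overlay("top","pics/top9.png","pics/o1.png",160,145,90,75,8,C)
overlay("side","pics/side9.png","pics/o2.png",200,140,100,70,7,C)
print(manip.read_state()['eef_pos'])
E
```

```text
[465.97631163 182.00205217 245.83971963]
```

View pics/o1.png

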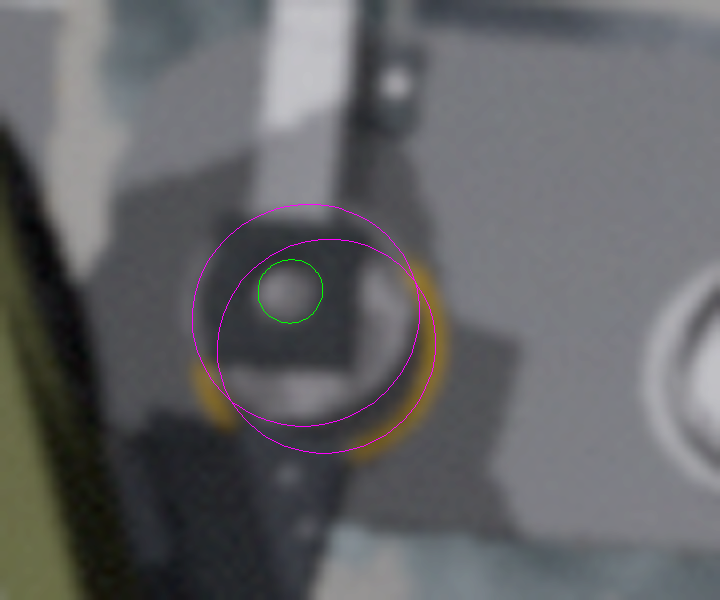

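View pics/o2.png

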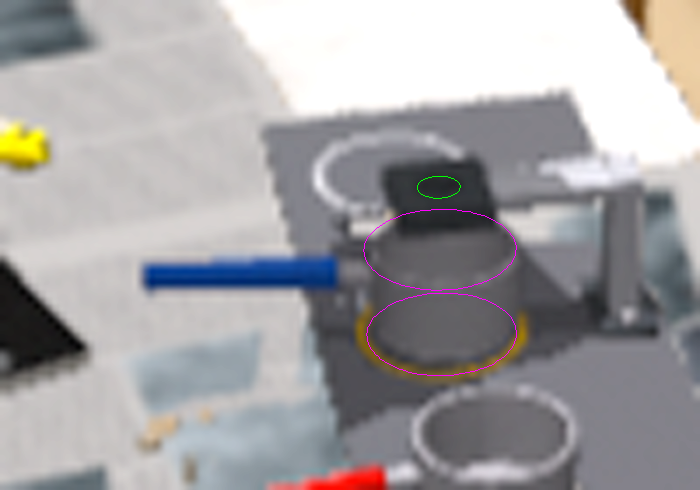

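The pot stands inside the yellow ring with equal ring margins in the side view. Now I'll measure the probe head closely.

```bash
python3 - <<'E'
from h import *
crop("pics/top9.png","pics/e1.png",340,170,60,55,12,5)
crop("pics/side9.png","pics/e2.png",270,210,50,50,12,5)
E
```

```text
(no output)
```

View pics/e1.png

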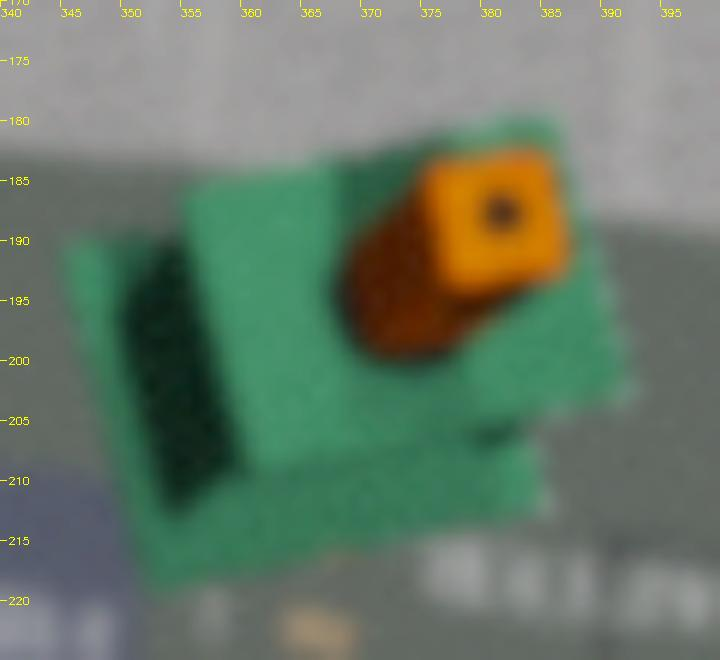

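View pics/e2.png

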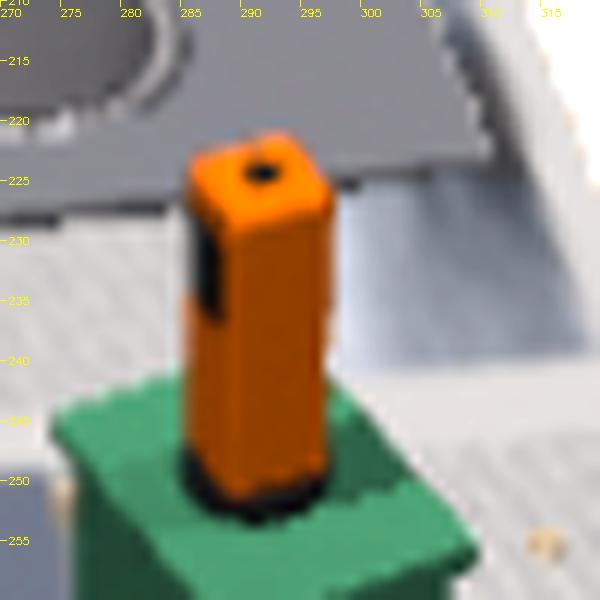

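```bash
python3 - <<'E'
from h import *
np.set_printoptions(precision=3,suppress=True)
print(atz("top",381.3,187.3,185),atz("side",291.4,223.9,185))
def q(pts,z):
    W=[atz("top",340+a/12-.5,170+b/12-.5,z)[:2] for a,b in pts]
    print(np.array(W),np.mean(W,0))
    for i in range(4):
        e=W[(i+1)%4]-W[i];print(np.linalg.norm(e),(np.arctan2(e[1],e[0])+np.pi/4)%(np.pi/2)-np.pi/4)
q([(425,160),(545,150),(568,272),(450,288)],185)
q([(190,190),(555,115),(635,380),(245,470)],105)
S=[(188,168),(285,135),(332,187),(238,228)]
W=np.array([atz("side",270+a/12-.5,210+b/12-.5,185)[:2] for a,b in S]);print(W,W.mean(0))
for i in range(4):
        e=W[(i+1)%4]-W[i];print(np.linalg.norm(e),(np.arctan2(e[1],e[0])+np.pi/4)%(np.pi/2)-np.pi/4)
E
```

```text
[ 546.433 -280.463  185.   ] [ 546.034 -279.677  185.   ]
[[ 556.679 -266.784]
 [ 558.567 -289.045]
 [ 535.326 -292.149]
 [ 532.294 -270.305]] [ 545.717 -279.571]
22.341376793002446 0.08463850788082317
23.447307625675148 0.1327704758658781
22.05392825500007 0.13793020716047577
24.637410465029834 0.14339955768867574
[[ 568.089 -238.598]
 [ 583.481 -312.063]
 [ 529.26  -325.178]
 [ 510.972 -247.372]] [ 547.95  -280.803]
75.06028525218373 0.2065281740258884
55.78439913983845 0.23733287578469975
79.92725060222872 0.23085546207253138
57.78672291912527 0.15242074944911788
[[ 532.102 -274.156]
 [ 554.    -269.086]
 [ 557.928 -287.776]
 [ 536.099 -295.219]] [ 545.032 -281.56 ]
22.47713404084661 0.22750536221114648
19.09802942145827 0.20711758144714731
23.06310604667428 0.3286071288732626
21.438968231628355 0.187495501836906
```

```bash
python3 - <<'E'
from h import *
plan([546,-280,240],yaw=0.18)
E
```

```text
[[[-3.55, 1.62, 0.05], np.float64(0.094)], [[-3.39, 1.95, 0.05], np.float64(0.094)], [[-3.19, 2.26, 0.05], np.float64(0.094)], [[-2.96, 2.55, 0.05], np.float64(0.094)], [[-2.7, 2.82, 0.05], np.float64(0.094)]]
[[[-2.43, 3.06, 0.05], np.float64(0.094)], [[-2.13, 3.28, 0.05], np.float64(0.094)], [[-1.81, 3.46, 0.05], np.float64(0.094)], [[-1.47, 3.62, 0.05], np.float64(0.094)], [[-1.12, 3.74, 0.05], np.float64(0.094)]]
[[[-0.77, 3.83, 0.05], np.float64(0.094)], [[-0.4, 3.89, 0.05], np.float64(0.094)]]
```

{"method": "arm_command", "body": {"steps": [[0.8,[-3.6,1.6,0],0.095],[0.8,[-3.4,2.0,0],0.095],[0.8,[-3.2,2.3,0],0.095],[0.8,[-3.0,2.5,0],0.095],[0.8,[-2.7,2.8,0],0.095]]}}

```text
clock: 10.35
eef_pos: [497.9, -13.2, 243.4]
eef_rot: [-3.14, 0.001, 0.835]
wrist_force: [1.0, 0.5, 0.2]
finger_gap: 75.5
```

{"method": "arm_command", "body": {"steps": [[0.8,[-2.4,3.1,0],0.095],[0.8,[-2.1,3.3,0],0.095],[0.8,[-1.8,3.4,0],0.095],[0.8,[-1.5,3.6,0],0.095],[0.8,[-1.1,3.7,0],0.095]]}}

```text
clock: 10.77
eef_pos: [530.8, -204.9, 243.2]
eef_rot: [-3.14, 0.002, 0.359]
wrist_force: [0.1, 0.6, 1.0]
finger_gap: 75.1
```

{"method": "arm_command", "body": {"steps": [[0.8,[-0.8,3.8,0],0.095],[0.8,[-0.4,3.8,0],0.095],[0.8,[0,0,0],0],[0.8,[0,0,0],0]]}}

```text
clock: 11.1
eef_pos: [543.0, -280.3, 242.3]
eef_rot: [-3.139, 0.003, 0.172]
wrist_force: [0.2, 0.5, -0.1]
finger_gap: 75.0
```

```bash
python3 - <<'E'
from h import *
np.set_printoptions(precision=1,suppress=True)
plan([546,-280,104],yaw=0.18)
p,d=manip.camera("side"); cv2.imwrite(f"pics/side10.png",p[:,:,::-1])
s=manip.read_state();print(s['eef_pos'],s['eef_rot'],s['finger_gap'],s['joints'])
e=s['eef_pos']
print(proj("side",[e+[0,0,30]]))
crop("pics/side10.png","pics/e2.png",240,160,100,100,6,5)
E
```

```text
[[[0.08, 0.01, 3.46], np.float64(-0.002)], [[0.08, 0.01, 3.46], np.float64(-0.002)], [[0.08, 0.01, 3.46], np.float64(-0.002)], [[0.08, 0.01, 3.46], np.float64(-0.002)]]
[ 543.2 -279.   243. ] [-3.1  0.   0.2] 75.18425165285416 [-0.5  0.4  1.2  0.   1.5 -0.7]
[[290.8 193.6]]
```

View pics/e2.png

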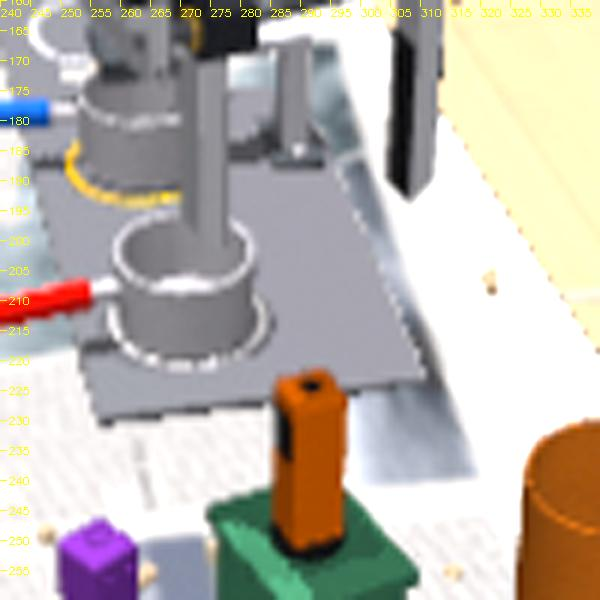

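Fingers straddle the head: left tip (274,202), right tip (309,193), head top (292,224). Going down.

{"method": "arm_command", "body": {"steps": [[0.8,[0.3,0,2],0],[0.8,[0,0,3.5],0],[0.8,[0,0,3.5],0],[0.8,[0,0,3.0],0],[0.8,[0,0,0],0]]}}

```text
clock: 11.57
eef_pos: [544.2, -275.6, 118.5]
eef_rot: [-3.135, 0.007, 0.177]
wrist_force: [-0.1, 0.8, -0.9]
finger_gap: 75.0
```

{"method": "arm_command", "body": {"steps": [[0.8,[0,0,1.6],0],[0.8,[0,0,0],0],[0.8,[0,0,0],0]]}}

```text
clock: 11.82
eef_pos: [547.0, -278.0, 110.0]
eef_rot: [3.141, -0.0, 0.175]
wrist_force: [0.6, 0.4, 0.7]
finger_gap: 75.4
```

```bash
python3 - <<'E'
from h import *
np.set_printoptions(precision=1,suppress=True)
for n in("side","top"):
    p,d=manip.camera(n); cv2.imwrite(f"pics/{n}11.png",p[:,:,::-1])
s=manip.read_state();print(s['eef_pos'],s['eef_rot'],s['finger_gap'],s['wrist_force'])
crop("pics/side11.png","pics/e2.png",240,190,100,100,6,5)
E
```

```text
[ 547.3 -278.5  110.6] [ 3.1 -0.   0.2] 75.06437543458702 [-0.5  0.2  0.3]
```

View pics/e2.png

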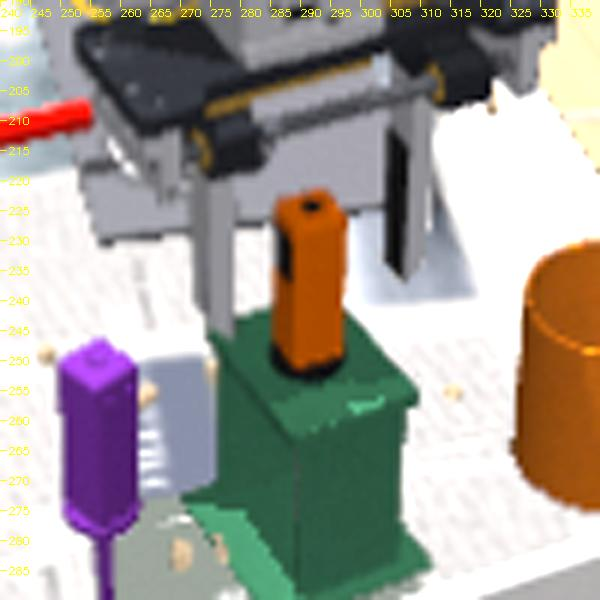

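{"method": "arm_command", "body": {"steps": [[0.8,[-0.1,0.15,0.5],0],[0.1,[0,0,0],0],[0,[0,0,0],0],[0,[0,0,0],0],[0,[0,0,0],0]], "force": 40}}

```text
clock: 12.33
eef_pos: [546.0, -280.3, 103.8]
eef_rot: [3.142, -0.0, 0.174]
wrist_force: [-0.6, 0.7, -0.5]
finger_gap: 51.9
```

{"method": "arm_command", "body": {"steps": [[0,[0,0,0],0],[0,[0,0,0],0],[0,[0,0,0],0],[0,[0,0,0],0],[0,[0,0,0],0]]}}

```text
clock: 12.75
eef_pos: [546.0, -280.2, 103.7]
eef_rot: [-3.142, -0.0, 0.174]
wrist_force: [-0.6, 0.1, -0.4]
finger_gap: 23.7
```

Gripped at 23.7 mm. I'll lift it straight up.

{"method": "arm_command", "body": {"steps": [[0,[0,0,0],0],[0,[0,0,-1],0],[0,[0,0,-2],0],[0,[0,0,-2.5],0],[0,[0,0,-2.5],0]]}}

```text
clock: 13.17
eef_pos: [545.7, -280.1, 185.0]
eef_rot: [-3.141, 0.0, 0.174]
wrist_force: [0.6, -0.0, -0.2]
finger_gap: 23.8
```

{"method": "arm_command", "body": {"steps": [[0,[0,0,-2.5],0],[0,[0,0,-2],0],[0,[0,0,-1],0],[0,[0,0,0],0],[0,[0,0,0],0]]}}

```text
clock: 13.58
eef_pos: [545.9, -280.2, 238.1]
eef_rot: [-3.141, 0.0, 0.174]
wrist_force: [-0.2, 0.5, -1.7]
finger_gap: 23.8
```

```bash
python3 - <<'E'
from h import *
np.set_printoptions(precision=1,suppress=True)
p,d=manip.camera("side"); cv2.imwrite(f"pics/side12.png",p[:,:,::-1])
s=manip.read_state();print(s['eef_pos'],s['eef_rot'],s['finger_gap'],s['wrist_force'])
crop("pics/side12.png","pics/e2.png",240,150,100,120,5,5)
E
```

```text
[ 545.6 -280.   237.3] [-3.1  0.   0.2] 24.09188955552509 [ 0.8 -0.7 -1.5]
```

View pics/e2.png

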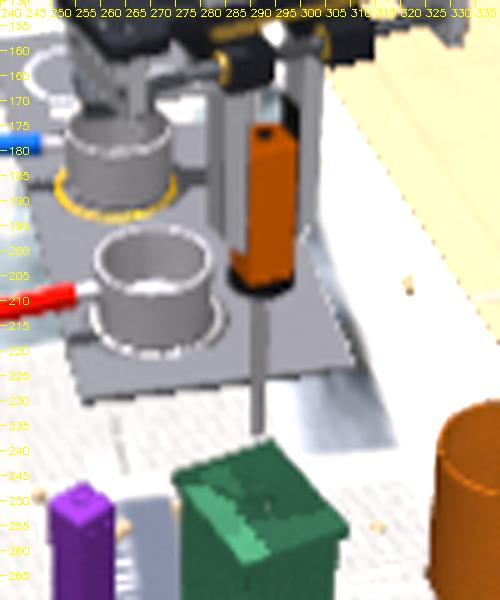

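```bash
python3 - <<'E'
from h import *
np.set_printoptions(precision=2,suppress=True)
print(proj("side",[[546,-280,144],[546,-280,239],[546,-280,319]]))
crop("pics/side12.png","pics/e2.png",275,165,35,80,9,5)
plan([581.9,150,238])
E
```

```text
[[291.1  237.18]
 [291.86 205.7 ]
 [292.52 176.61]]
[[[1.0, -3.79, -0.01], np.float64(-0.0)], [[1.0, -3.79, -0.01], np.float64(-0.0)], [[1.0, -3.79, -0.01], np.float64(-0.0)], [[1.0, -3.79, -0.01], np.float64(-0.0)], [[1.0, -3.79, -0.01], np.float64(-0.0)]]
[[[1.0, -3.79, -0.01], np.float64(-0.0)], [[1.0, -3.79, -0.01], np.float64(-0.0)], [[1.0, -3.79, -0.01], np.float64(-0.0)], [[1.0, -3.79, -0.01], np.float64(-0.0)], [[1.0, -3.79, -0.01], np.float64(-0.0)]]
[[[1.0, -3.79, -0.01], np.float64(-0.0)]]
```

View pics/e2.png

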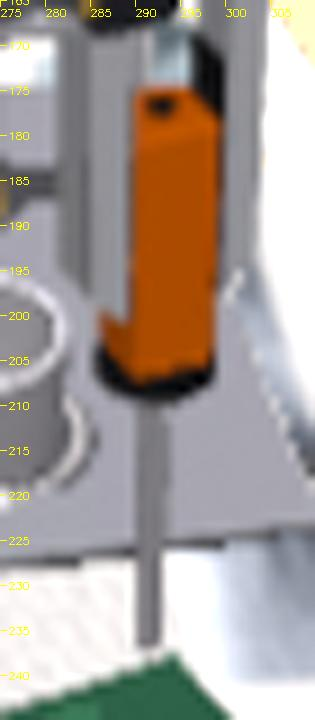

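The probe is upright and out: tip (291,236), where (291,237) was predicted. I'm carrying it over the hole with the tip about 50 mm above the guide.

{"method": "arm_command", "body": {"steps": [[0,[0.5,-2.0,0],0],[0,[0.9,-3.5,0],0],[0,[1,-3.8,0],0],[0,[1,-3.8,0],0],[0,[1,-3.8,0],0]]}}

```text
clock: 14.05
eef_pos: [559.3, -104.4, 236.9]
eef_rot: [-3.14, 0.002, 0.173]
wrist_force: [0.6, -0.1, -1.1]
finger_gap: 24.0
```

{"method": "arm_command", "body": {"steps": [[0,[1,-3.8,0],0],[0,[1,-3.8,0],0],[0,[1,-3.8,0],0],[0,[1,-3.8,0],0],[0,[1,-3.8,0],0]]}}

```text
clock: 14.47
eef_pos: [575.7, 91.5, 237.1]
eef_rot: [-3.141, 0.002, 0.174]
wrist_force: [0.7, -0.8, -0.6]
finger_gap: 23.8
```

{"method": "arm_command", "body": {"steps": [[0,[0.9,-3.4,0],0],[0,[0.5,-1.8,0],0],[0,[0,0,0],0],[0,[0,0,0],0],[0,[0,0,0],0]]}}

```text
clock: 14.88
eef_pos: [580.9, 142.4, 237.6]
eef_rot: [3.141, 0.002, 0.174]
wrist_force: [-0.1, 0.1, -1.9]
finger_gap: 23.9
```

```bash
python3 - <<'E'
from h import *
np.set_printoptions(precision=2,suppress=True)
plan([581.9,150,238],yaw=.174)
for n in("side","top"):
    p,d=manip.camera(n); cv2.imwrite(f"pics/{n}13.png",p[:,:,::-1])
s=manip.read_state();print(s['eef_pos'],s['eef_rot'],s['finger_gap'],s['wrist_force'])
crop("pics/side13.png","pics/e2.png",230,115,70,85,8,5)
crop("pics/top13.png","pics/e1.png",160,130,90,90,7,5)
E
```

```text
[[[0.23, -0.73, -0.04], np.float64(-0.0)]]
[581.15 142.04 238.24] [3.14 0.   0.17] 23.820687540481384 [-0.14  0.78 -1.62]
```

View pics/e2.png

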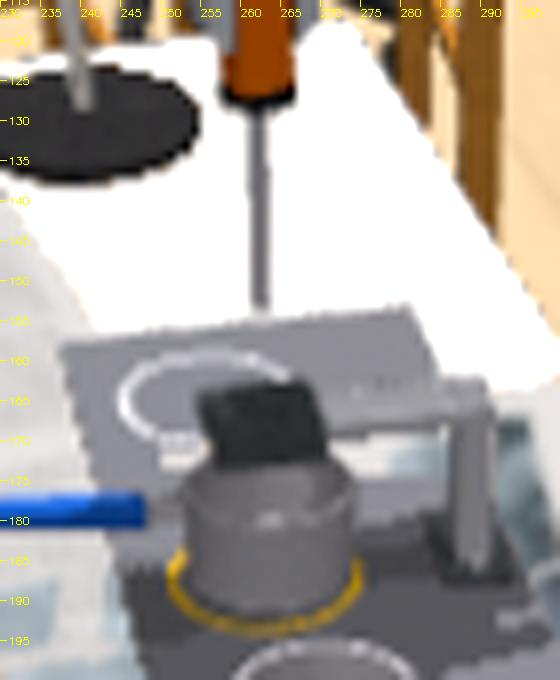

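View pics/e1.png

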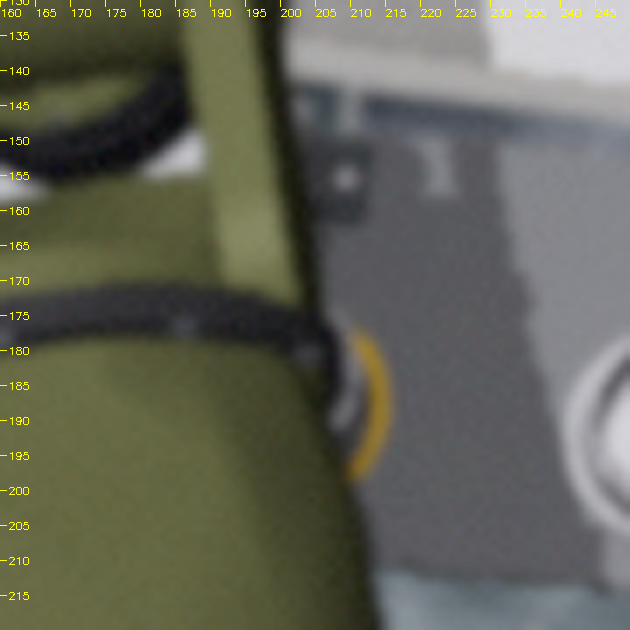

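Top view is blocked by the arm here, so I'll refine the hole centre from the earlier clear top pictures (block edges and mouth).

```bash
python3 - <<'E'
from h import *
def f(n,src,out,x0,y0,w,h,s,c):
    a=-0.072;t=[(-23,-23),(23,-23),(23,23),(-23,23)]
    C=[(c[0],c[1],92,10,(0,255,0)),(c[0],c[1],78,10,(0,200,255))]
    overlay(n,src,out,x0,y0,w,h,s,C)
    p=cv2.imread(out)
    q=proj(n,[(c[0]+u*np.cos(a)-v*np.sin(a),c[1]+u*np.sin(a)+v*np.cos(a),92) for u,v in t])
    q=((q-[x0,y0]+.5)*s-.5).astype(int);cv2.polylines(p,[q.reshape(-1,1,2)],True,(0,255,0),1);cv2.imwrite(out,p)
c=(581.5,150.3)
f("top","pics/top0.png","pics/g1.png",175,160,42,42,14,c)
f("top","pics/top8.png","pics/g2.png",175,160,42,42,14,c)
f("side","pics/side0.png","pics/g3.png",245,150,36,36,16,c)
E
```

```text
(no output)
```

View pics/g1.png

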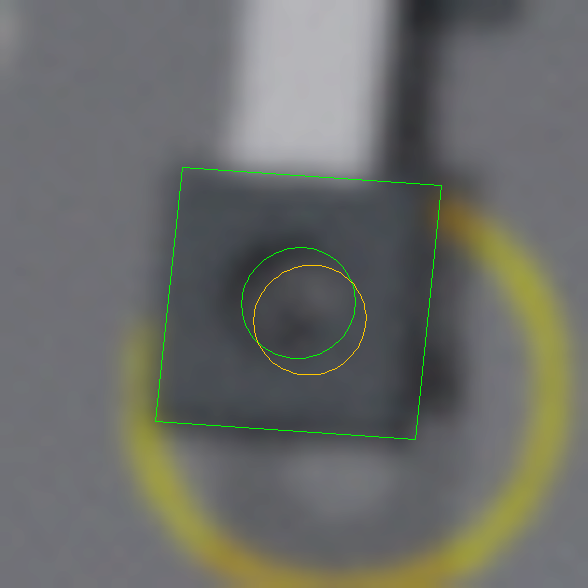

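View pics/g2.png

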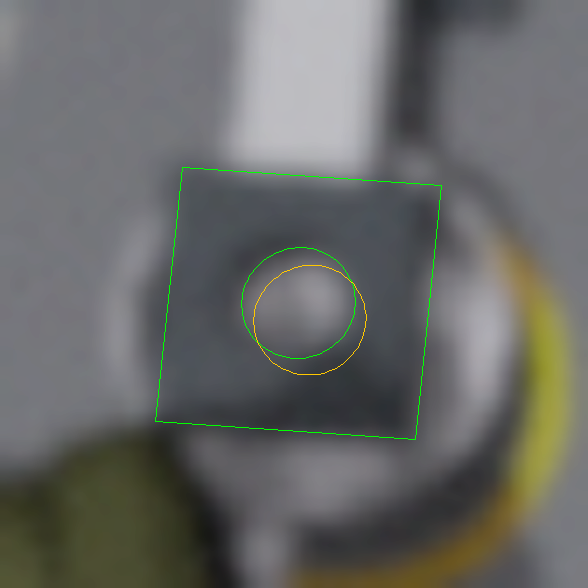

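View pics/g3.png

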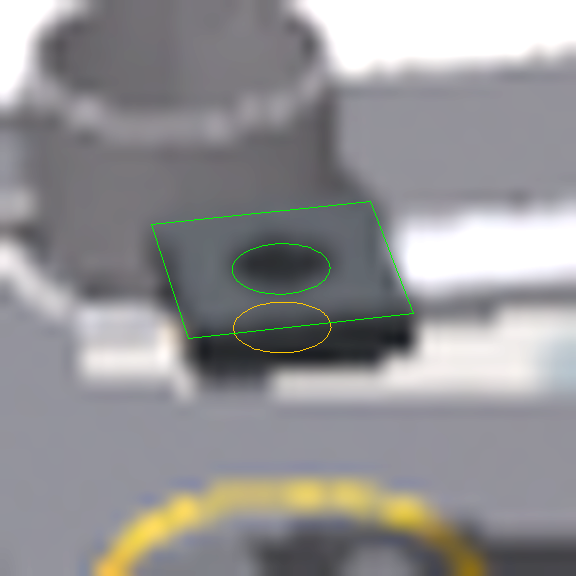

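{"method": "arm_command", "body": {"steps": [[0,[0.16,-0.85,0],0],[0,[0,0,1.5],0],[0,[0,0,1.5],0],[0,[0,0,1.0],0],[0,[0,0,0],0]]}}

```text
clock: 15.4
eef_pos: [580.5, 151.6, 196.4]
eef_rot: [3.142, 0.003, 0.174]
wrist_force: [0.0, 0.7, -1.3]
finger_gap: 23.7
```

{"method": "arm_command", "body": {"steps": [[0,[0,0,0],0],[0,[0,0,0],0],[0,[0,0,0],0]]}}

```text
clock: 15.65
eef_pos: [581.7, 151.9, 199.7]
eef_rot: [-3.142, -0.001, 0.174]
wrist_force: [0.5, 0.3, 0.0]
finger_gap: 24.2
```

```bash
python3 - <<'E'
from h import *
np.set_printoptions(precision=2,suppress=True)
s=manip.read_state();print(s['eef_pos'],s['eef_rot'],s['finger_gap'],s['wrist_force'])
P=[];D=[]
for i in range(4):
    p,d=manip.camera("side");P.append(p.astype(float));D.append(d)
p=np.mean(P,0).astype(np.uint8);cv2.imwrite(f"pics/side14.png",p[:,:,::-1])
d=np.median(D,0);np.save("pics/side14.npy",d)
crop("pics/side14.png","pics/e2.png",235,120,55,70,11,5)
for v in range(130,170,2):
    print(v,[(u,np.round(atd("side",u,v,d[v,u]),0).tolist()) for u in range(260,265)])
E
```

```text
[581.68 151.93 199.66] [-3.14 -0.    0.17] 24.18606926725106 [0.51 0.28 0.01]
130 [(260, [574.0, 139.0, 231.0]), (261, [577.0, 138.0, 230.0]), (262, [581.0, 140.0, 229.0]), (263, [584.0, 140.0, 229.0]), (264, [587.0, 138.0, 229.0])]
132 [(260, [574.0, 138.0, 224.0]), (261, [577.0, 137.0, 224.0]), (262, [581.0, 140.0, 222.0]), (263, [584.0, 141.0, 221.0]), (264, [588.0, 142.0, 220.0])]
134 [(260, [574.0, 139.0, 217.0]), (261, [577.0, 138.0, 217.0]), (262, [581.0, 140.0, 215.0]), (263, [584.0, 139.0, 215.0]), (264, [586.0, 136.0, 216.0])]
136 [(260, [574.0, 139.0, 210.0]), (261, [577.0, 137.0, 210.0]), (262, [580.0, 137.0, 210.0]), (263, [584.0, 142.0, 207.0]), (264, [587.0, 141.0, 207.0])]
138 [(260, [574.0, 140.0, 202.0]), (261, [577.0, 137.0, 203.0]), (262, [579.0, 135.0, 204.0]), (263, [583.0, 137.0, 202.0]), (264, [586.0, 137.0, 202.0])]
140 [(260, [576.0, 148.0, 191.0]), (261, [579.0, 146.0, 192.0]), (262, [582.0, 148.0, 190.0]), (263, [672.0, 499.0, -0.0]), (264, [677.0, 502.0, -2.0])]
142 [(260, [576.0, 150.0, 183.0]), (261, [579.0, 148.0, 183.0]), (262, [582.0, 146.0, 184.0]),
[... 1324 characters left out ...]
0, 117.0]), (262, [581.0, 148.0, 117.0]), (263, [628.0, 324.0, 12.0]), (264, [631.0, 323.0, 11.0])]
162 [(260, [581.0, 177.0, 94.0]), (261, [584.0, 175.0, 94.0]), (262, [584.0, 163.0, 101.0]), (263, [591.0, 177.0, 92.0]), (264, [594.0, 174.0, 93.0])]
164 [(260, [578.0, 165.0, 93.0]), (261, [581.0, 163.0, 94.0]), (262, [584.0, 163.0, 93.0]), (263, [587.0, 160.0, 94.0]), (264, [590.0, 159.0, 94.0])]
166 [(260, [577.0, 162.0, 87.0]), (261, [581.0, 163.0, 86.0]), (262, [584.0, 160.0, 87.0]), (263, [587.0, 160.0, 87.0]), (264, [591.0, 162.0, 85.0])]
168 [(260, [571.0, 136.0, 96.0]), (261, [575.0, 141.0, 92.0]), (262, [578.0, 139.0, 93.0]), (263, [580.0, 134.0, 96.0]), (264, [584.0, 134.0, 94.0])]
```

View pics/e2.png

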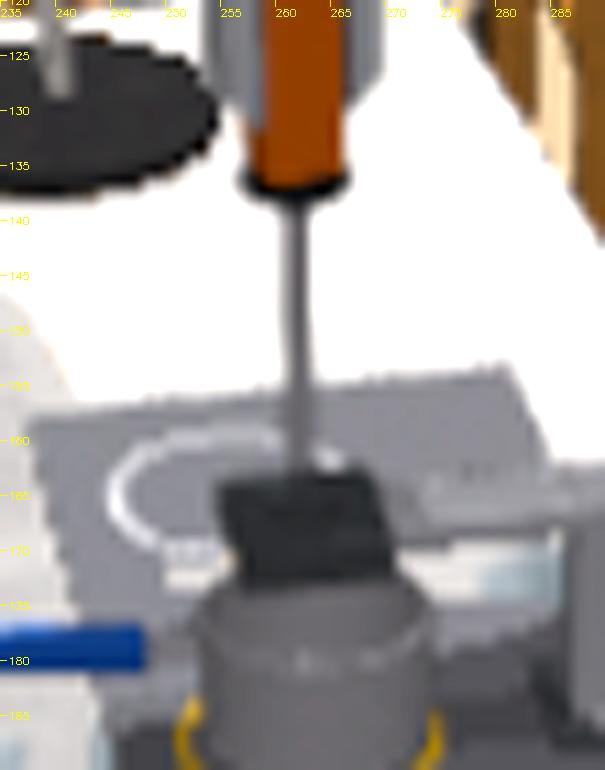

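```bash
python3 - <<'E'
from h import *
np.set_printoptions(precision=2,suppress=True)
print(proj("side",[[581.5,151,92],[581.5,151,106],[581.5,151,112],[581.5,151,150],[581.5,151,198]]))
# rod centre per row by darkness on side14
g=cv2.imread("pics/side14.png").astype(float).mean(2)
for v in (142,145,148,151,153):
    r=g[v,254:270]; w=np.clip(np.median(r)-r-20,0,None); print(v,(w*np.arange(254,270)).sum()/w.sum())
# hole centre in clean images: darkest blob
h=cv2.imread("pics/side0.png").astype(float).mean(2)[160:172,254:272];print(h.astype(int))
E
```

```text
[[262.05 166.22]
 [261.97 162.53]
 [261.94 160.94]
 [261.72 150.68]
 [261.44 137.33]]
142 261.3348982785602
145 261.3341139734582
148 261.33383685800607
151 261.5861538461538
153 261.7515923566879
[[ 85  83  82  81  80  79  78  76  75  73  70  65  84 103 106 106 106 106]
 [ 85  84  81  81  80  80  79  76  76  73  69  63  66  85 103 107 107 106]
 [ 85  84  80  80  79  78  78  76  75  74  72  70  70  71  86 103 107 107]
 [ 82  79  77  78  76  75  75  74  76  75  75  75  73  73  72 103 126 130]
 [ 73  74  76  76  76  74  72  64  64  68  69  73  75  73  73 114 161 170]
 [ 65  62  73  76  76  68  55  45  43  50  51  60  72  73  73 121 178 188]
 [ 66  54  70  75  76  58  37  33  34  36  37  51  70  74  73 100 180 195]
 [ 79  52  68  76  76  67  55  47  44  47  58  66  73  74  73  73 150 174]
 [ 77  46  63  73  75  76  71  66  65  65  71  74  75  74  73  69  91 120]
 [122  86  61  70  75  72  70  65  64  63  60  61  57  57  56  52  57  84]
 [141 139  78  53  56  53  51  45  44  44  40  38  34  33  33  34  46 124]
 [152 164  88  32  33  33  34  33  34  34  33  33  34  33  33  33  48 152]]
```

Rod axis against hole centre in the side picture: 261.5 vs 262.15 px, so I need about +0.7 mm in x, and y agrees. I'll correct and lower slowly.

{"method": "arm_command", "body": {"steps": [[0,[0.06,0.03,0],0],[0,[0,0,0],0],[0,[0,0,0.4],0],[0,[0,0,0.6],0],[0,[0,0,0.4],0]]}}

```text
clock: 16.27
eef_pos: [581.7, 151.7, 183.6]
eef_rot: [3.142, 0.001, 0.174]
wrist_force: [-0.3, -1.1, -1.4]
finger_gap: 24.0
```

{"method": "arm_command", "body": {"steps": [[0,[0,0,0.4],0],[0,[0,0,0.4],0],[0,[0,0,0],0],[0,[0,0,0],0]]}}

```text
clock: 16.6
eef_pos: [581.9, 151.7, 176.4]
eef_rot: [-3.142, 0.0, 0.174]
wrist_force: [-0.2, -0.5, -1.3]
finger_gap: 23.8
```

```bash
python3 - <<'E'
from h import *
np.set_printoptions(precision=2,suppress=True)
s=manip.read_state();print(s['eef_pos'],s['eef_rot'],s['finger_gap'],s['wrist_force'],s['moment'])
P=[]
for i in range(3):
    p,d=manip.camera("side");P.append(p.astype(float))
p=np.mean(P,0).astype(np.uint8);cv2.imwrite(f"pics/side15.png",p[:,:,::-1])
crop("pics/side15.png","pics/e2.png",240,130,45,60,12,5)
E
```

```text
[581.87 151.69 176.41] [-3.14  0.    0.17] 23.80275849315149 [-0.17 -0.51 -1.27] [ 0.02 -0.08 -0.03]
```

View pics/e2.png

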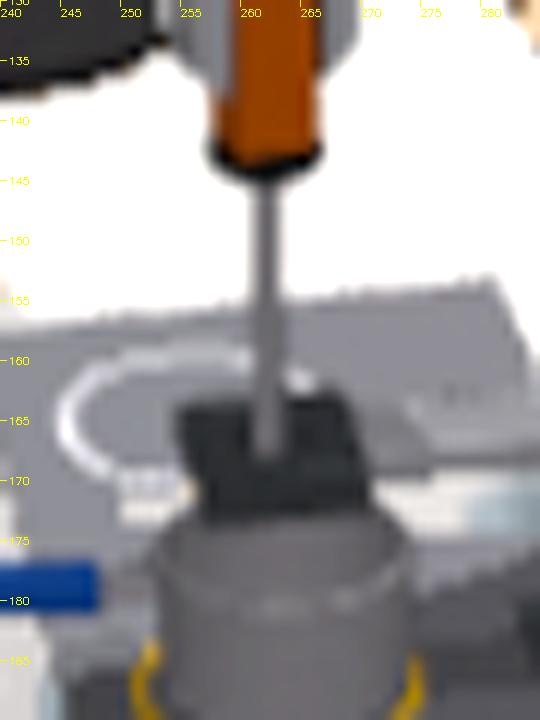

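```bash
python3 - <<'E'
from h import *
p=cv2.imread("pics/side15.png")[158:176,250:276].astype(float)
p=np.clip((p-10)*3,0,255).astype(np.uint8)
p=cv2.resize(p,None,fx=26,fy=26,interpolation=cv2.INTER_CUBIC)
t=np.linspace(0,6.283,90)
for z,col in((92,(0,255,0)),):
    q=proj("side",np.c_[581.8+10*np.cos(t),151.5+10*np.sin(t),0*t+z]);q=((q-[250,158]+.5)*26-.5).astype(int)
    cv2.polylines(p,[q.reshape(-1,1,2)],True,col,1)
cv2.imwrite("pics/e3.png",p)
E
```

```text
(no output)
```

View pics/e3.png

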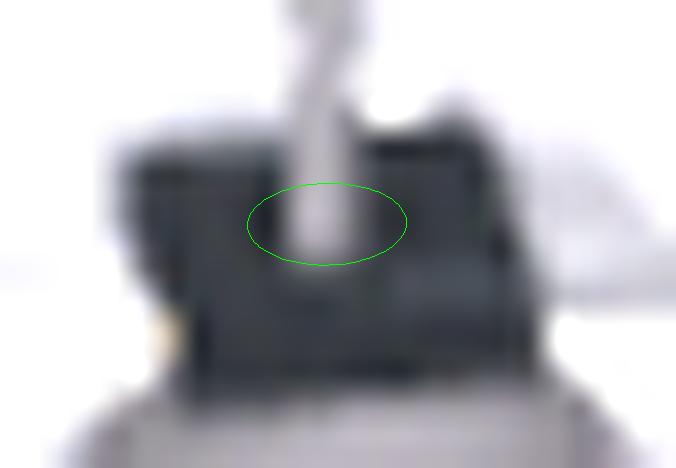

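The rod disappears at the near lip of the hole, as expected if centred, about 0.5–0.9 mm low in x. I'll nudge it and continue.

{"method": "arm_command", "body": {"steps": [[0,[0.05,0.01,0.1],0],[0,[0,0,0.4],0],[0,[0,0,0.5],0],[0,[0,0,0.5],0],[0,[0,0,0.5],0]]}}

```text
clock: 17.17
eef_pos: [582.3, 151.7, 155.9]
eef_rot: [-3.142, 0.0, 0.174]
wrist_force: [-0.2, 0.3, -0.4]
finger_gap: 23.6
```

{"method": "arm_command", "body": {"steps": [[0,[0,0,0.5],0],[0,[0,0,0.5],0],[0,[0,0,0.5],0],[0,[0,0,0.5],0],[0,[0,0,0.4],0]]}}

```text
clock: 17.58
eef_pos: [582.4, 151.7, 132.0]
eef_rot: [3.142, 0.0, 0.174]
wrist_force: [0.6, 0.1, -2.0]
finger_gap: 23.9
```

{"method": "arm_command", "body": {"steps": [[0,[0,0,0.2],0],[0,[0,0,0.1],0],[0,[0,0,0],0],[0,[0,0,0],0]]}}

```text
clock: 17.92
eef_pos: [582.6, 151.7, 129.8]
eef_rot: [-3.142, -0.0, 0.174]
wrist_force: [0.2, 0.2, -0.9]
finger_gap: 24.0
```

```bash
python3 - <<'E'
from h import *
np.set_printoptions(precision=2,suppress=True)
P=[]
for i in range(3):
    p,d=manip.camera("side");P.append(p.astype(float))
s=manip.read_state();print(s['eef_pos'],s['eef_rot'],s['finger_gap'],s['wrist_force'],s['moment'])
m=np.mean(P,0).astype(np.uint8)[:,:,::-1];cv2.imwrite(f"pics/side16.png",m)
print(proj("side",[[581.8,151.5,130],[581.8,151.5,92]]))
def enh(x0,y0,w,h,s,out,pts):
    q=m[y0:y0+h,x0:x0+w].astype(float);q=np.clip((q-10)*2.2,0,255).astype(np.uint8)
    q=cv2.resize(q,None,fx=s,fy=s,interpolation=cv2.INTER_CUBIC)
    t=np.linspace(0,6.283,90)
    for x,y,z,r in pts:
        a=proj("side",np.c_[x+r*np.cos(t),y+r*np.sin(t),0*t+z]);a=((a-[x0,y0]+.5)*s-.5).astype(int)
        cv2.polylines(q,[a.reshape(-1,1,2)],True,(0,255,0),1)
    cv2.imwrite(out,q)
enh(245,135,35,60,11,"pics/e3.png",[(581.8,151.5,92,10),(581.8,151.5,130.5,16),(581.8,151.5,10,36)])
crop("pics/side16.png","pics/e2.png",180,90,180,150,4,10)
E
```

```text
[582.57 151.71 129.9 ] [-3.14 -0.    0.17] 23.930123228694605 [ 0.58 -0.13 -0.02] [-0.04 -0.07 -0.06]
[[261.89 156.03]
 [262.1  166.14]]
```

View pics/e3.png

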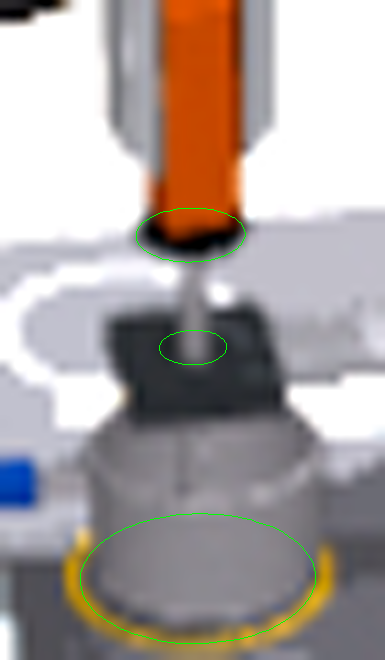

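View pics/e2.png

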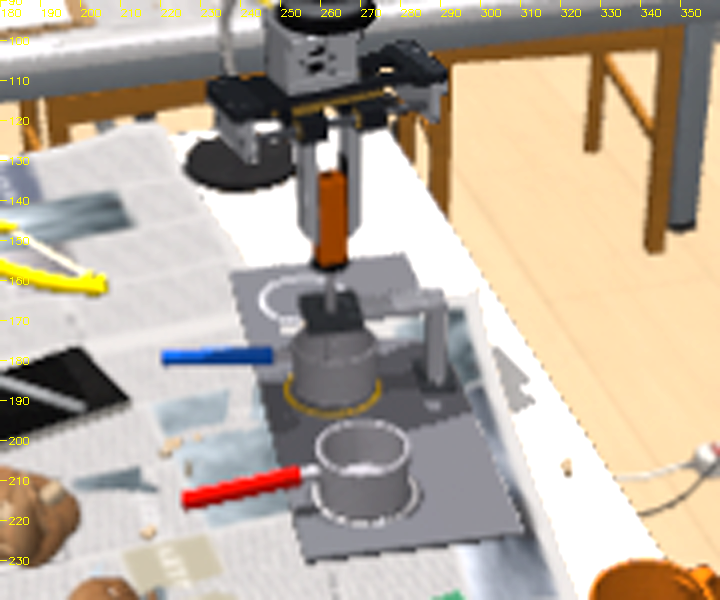

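Everything lines up:
- The collar and the rod at the hole sit on the predicted axis.
- The wrist force is at noise level.
- The tip is at about z 36, roughly 18 mm above the pot's inner floor.
- The red pot, mug and mushroom look unmoved.

I'll do one quick comparison with the start picture and hand in.

```bash
python3 - <<'E'
from h import *
a=cv2.imread("pics/side0.png");b=cv2.imread("pics/side16.png")
for n,(x,y,w,h) in dict(red=(225,193,60,32),mug=(322,228,42,48),mush=(168,202,36,34),nut=(192,230,28,26)).items():
    r=cv2.matchTemplate(cv2.copyMakeBorder(b[y-5:y+h+5,x-5:x+w+5],0,0,0,0,0),a[y:y+h,x:x+w],cv2.TM_CCOEFF_NORMED)
    _,m,_,l=cv2.minMaxLoc(r);print(n,"shift px",l[0]-5,l[1]-5,round(m,3))
s=manip.read_state();print(s['clock'],s['eef_pos'],s['qd'].round(3),s['finger_gap'])
manip.sign_off()
E
```

```text
red shift px 0 0 0.927
mug shift px 0 0 1.0
mush shift px 0 0 0.998
nut shift px 0 0 0.97
18.0667 [582.57319842 151.71050465 129.89954713] [-0.001  0.001  0.001  0.001 -0.     0.002] 23.930123228694605
the job is handed in; nothing more can be done
```

I slid the blue-handled pot onto the yellow ring, let it go, and took the orange probe out of its stand. I lowered the rod through the guide hole and handed the job in at 18.1 s, with the gripper still holding the probe. No verdict was reported.

**Last checks**
- **Pot:** it stands inside the yellow ring, about 2 mm off the hole axis.
- **Probe in x:** the rod and collar appear within about 1 mm of the hole axis in the side picture.
- **Probe in y:** I could only confirm y to about 2 mm, because the arm blocks the top camera there.
- **Tip height:** worked out, not seen, to be about 18 mm above the pot's inner floor.
- **Contact and hold:** wrist force is at noise level, the arm is still, and the grip gap is 23.9 mm on a 24 mm head.
- **Bystanders:** the red pot, mug and mushroom show no shift from the start picture.

**What went wrong or disagreed**
- **Tool height:** the fingertips sit about 25–30 mm above the reported TCP height. My first pinch therefore closed above the handle without touching it. I measured the offset in the pictures and corrected for it.
- **Hole position:** the two cameras' estimates of the hole centre differed by about 2 mm.

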